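# Load and turn the wheel-nut tumbler

### The job

Tip all six wheel nuts out of the red scoop into the tumbler's bowl before turning it, and stand the empty scoop upright on the bench or its mat. Then turn the bowl anticlockwise (looking into its mouth) all the way round until it comes up against its end stop, a little past one full turn; the three rim pegs serve as handles, and the wire guard means letting go and taking the next one as you go. Leave the nuts in the bowl and do not disturb the other things on the bench.

Things in the scene. Friction and masses are not known exactly. Their poses are not given: they have to be found in the camera images.
- tumbler: Hand tumbler fixed to the bench: green base 220 x 170 mm under a tilted open aluminium bowl. Origin at bench level under the bowl (base spans x -75 to +145, y +-85 mm), z up. The bowl's axis leans 35 deg from vertical towards the tumbler's own -x, its front, which roughly faces the robot; the centre of the bowl's underside, on the axis, is at (40, 0, 100) mm.
- bowl_mid (a point): Point on the bowl's axis in the middle of its hollow, 35 mm above its underside and 35 mm below the rim plane; z points out of the mouth along the axis (x, y turn with the bowl). Rim: outer radius 84 mm, wall 4 mm.
- guard (a point): Fixed steel wire guard (8 mm wires), parallel to the rim and 70 mm above it, over the far, high part of the mouth; an arc of radius 112 mm closes it behind. This point: middle of the wire at the bottom of its pouring notch, 65 mm up the slope from the axis; axes x up the slope, y across, z along the bowl's axis. Notch: y within +-50 mm; outside it the guard's wings reach to x = -45 mm.
- bowl (a joint): Turn of the bowl about its axis, rad: 0 at its back stop, growing anticlockwise looking into the mouth, to the end stop at 6.5. It starts between 0 and 0.25. Stiff (about 2.5 N at a peg), stays where it is left. At value q the yellow peg stands at an angle q - 65 deg, anticlockwise looking into the mouth, from the lowest point of the rim.
- peg0 (a point): Centre of the top of the yellow peg on the bowl's rim. The three pegs are 120 deg apart on a circle of radius 93 mm about the axis; each is a round bar 18 mm in diameter, parallel to the axis, standing 40 mm above the rim, on a 26 mm lug beneath.
- peg1 (a point): Centre of the top of a black peg like it, 120 deg anticlockwise from the yellow one.
- peg2 (a point): Centre of the top of the other black peg, 240 deg anticlockwise from the yellow one.
- mat: Black rubber mat, fixed, 250 (x) x 150 (y) x 4 mm, on which the scoop starts. Origin at the centre of its underside.
- scoop: Red parts scoop, 120 g, holding the six nuts. Origin: underside centre of the tray, z up. Tray 84 (x) x 60 (y) mm, floor 4 mm, walls 4 mm thick and 44 mm high at both sides and the back (+x); the front (-x) end is open, no lip. Black upright handle bar 20 (x) x 24 (y) mm behind the back wall, centre x = +52 mm, from z 0 to 105 mm.
- nut0: Steel wheel nut, hexagonal, 19 mm across flats, 18 mm high, 35 g; origin at the centre of its underside, z along its bore. Starts in the scoop.
- nut1: Steel wheel nut, hexagonal, 19 mm across flats, 18 mm high, 35 g; origin at the centre of its underside, z along its bore. Starts in the scoop.
- nut2: Steel wheel nut, hexagonal, 19 mm across flats, 18 mm high, 35 g; origin at the centre of its underside, z along its bore. Starts in the scoop.
- nut3: Steel wheel nut, hexagonal, 19 mm across flats, 18 mm high, 35 g; origin at the centre of its underside, z along its bore. Starts in the scoop.
- nut4: Steel wheel nut, hexagonal, 19 mm across flats, 18 mm high, 35 g; origin at the centre of its underside, z along its bore. Starts in the scoop.
- nut5: Steel wheel nut, hexagonal, 19 mm across flats, 18 mm high, 35 g; origin at the centre of its underside, z along its bore. Starts in the scoop.
- carton: Small brown carton 70 x 45 x 35 mm, bystander; origin at underside centre.
- filter: Orange oil-filter can, 72 mm in diameter, 85 mm high, bystander; origin at underside centre.
- tape: Roll of blue tape lying flat, 90 mm in diameter, 40 mm high, bystander; origin at underside centre.
- driver: Yellow-handled screwdriver lying on the bench, bystander; origin under its middle.
- spray: White bottle with red cap, 60 mm in diameter, 150 mm high, bystander; origin at underside centre.
- bulbbox: White box 60 x 60 x 90 mm high, bystander; origin at underside centre.
Not all that is in view belongs to the job. Several things look just like the scoop: the one meant starts nearest to the robot's base.

How it is judged:
On the way, in this order (a step that is already met when the one before it is completed fails the run):
1. all six nuts are in the bowl, and the bowl has not yet been turned (joint below 1.0 rad) (distance between each of nut0, nut1, nut2, nut3, nut4, nut5 and bowl_mid below 0.088 m and value of joint bowl below 1 rad), for 0.2 s.
2. the bowl has been turned round to its end stop (within 0.1 rad) (value of joint bowl above 6.4 rad), for 0.2 s.
At the end, for the whole second after the job is handed in: All six nuts lie in the bowl (each within 88 mm of the middle of its hollow), the bowl rests within 0.1 rad of its end stop (above 6.4 rad), and the scoop stands upright (within 0.15 rad) and still on the bench or its mat (underside below 12 mm) (distance between each of nut0, nut1, nut2, nut3, nut4, nut5 and bowl_mid below 0.088 m and value of joint bowl above 6.4 rad and velocity of joint bowl below 0.1 rad/s and angle between scoop's own z axis and vertical below 0.15 rad and height (world z) of scoop between -0.01 and 0.012 m and linear speed of scoop below 0.03 m/s); the robot touches nothing.
It fails at once if a bystander (carton, filter, tape, screwdriver, bottle, white box) is shifted by more than 30 mm (distance of any of carton, filter, tape, driver, spray, bulbbox from where it was at the start of the episode above 0.03 m).
It fails at once if the carton, filter, bottle or white box is knocked over (angle between any of carton, filter, spray, bulbbox's own z axis and vertical above 0.4 rad).
It also fails if it takes over 72 s, if anything falls off the work surface, if the arm or the gripper's body presses on something with over 40 N, if the wrist force passes 120 N, or if a joint passes its speed limit or range.

### The arm

A 6-joint arm with a two-finger parallel gripper is mounted at the origin on the work surface. World frame = base frame: x ahead of the robot, y to its left, z up, the work surface at z = 0. Lengths are in m, angles in rad, forces in N, time in s.
With the tool pointing down it reaches from about 0.275 to 0.825 m from the base axis. Payload 5.2 kg.
Tool frame: the origin (TCP) lies midway between the tips of the shut fingers; the grasp point (between the pads) lies 19 mm behind it (ctrl.grip_point_offset is the distance from the TCP to the grasp point, in m); z points along the fingers, y is the line along which they close (so a half turn about z gives the same grasp; the last joint's range is limited). The gripper opens to 93 mm and grips with 3 to 60 N. Pads are 15 mm wide; open, the fingers measure 128 mm over their backs; the gripper's body (75 mm by 188 mm) begins 65 mm behind the grasp point.
Start: joints at [0.921, 0.259, 1.535, -0, 1.348, -0.203], TCP at [0.238, 0.496, 0.219] pointing down, gripper open.
Joint ranges: [-3.14, 3.14], [-0.91, 2.08], [0.19, 2.58], [-1.22, 4.36], [0.22, 2.71], [-3.12, 3.12]. Speed limits (rad/s): [2.57, 2.57, 3.14, 3.14, 3.14, 3.14].

### API

Orientations are given as a unit quaternion [w, x, y, z].
In Python, from cell import ctrl gives the robot as it stands. The module is installed in compiled form; this text tells all that it offers.
- The arm moves only by the tool move_arm, never from a script. Its argument "steps" is a list of rows, each a list of 7 numbers: the shift along the tool's x, y, z in m, then the turn, a rotation vector about the tool's x, y, z in rad, then the closure, from 0 (fully open) to 1 (shut). In form: [[x, y, z, ax, ay, az, gripper], ...]. A call has exactly 8 rows; each row shifts and turns the commanded pose from where the row before left it, along the tool's axes as they then stand; what a row does not reach is not made up. A row lasts 1/12 s, in which the tool goes at most 41.7 mm and 7.16 degrees, less where a joint would pass 70% of its speed; a pose out of reach is approached as far as the arm can. A call is refused whole if a number of a shift passes 0.0417 or a number of a turn 0.125, either way. A call with a gripper value outside its range is refused whole. The fingers move at their own pace and stop on an object; "squeeze" is the grip in N (left out, the last holds). Time passes only in rows, so rows that do not move let the fingers close, or fill a call up. It gives the time, the measured TCP pose, the force, the opening and the grip force at its end, in the units of the state.
- ctrl.get_state(): the state, without advancing time (a new reading comes with each control period).
- ctrl.read_camera(name): name is "scene" or "top" or "wrist"; returns the picture (384x512x3 uint8, red, green, blue); there is no depth.
- ctrl.calibration(name): a dict with "intrinsics" (3x3 intrinsics, pixels), "distortion" ([k1, k2, p1, p2, k3] as OpenCV has them; the pictures are not rectified), "T" (4x4, takes a point from camera to world coordinates); the wrist camera has in their place "hand_eye" (4x4, takes a point from camera to tool coordinates, whose origin is the TCP and whose axes are the flange's). Camera axes: x right, y up, looking along -z (the intrinsics and any distortion apply to the point x, -y, -z); pixel columns grow to the right and rows downward; lengths in m; the calibration is good to about 2 mm. A picture is of the moment at which its call begins: read the wrist's pose just before it. calibration takes no time and is no camera call.
- ctrl.sign_off(): hands the job in; it is judged then, once.
The state is a dict: "time_s": time; "q": joint angles; "qvel": joint speeds; "effort": joint torques, N m; "position": TCP position; "tool_rot": TCP orientation; "contact_force": force on the tool from outside, world axes, zero at the start; "moment": the same for the moment, N m; "width": finger opening in m; "gripper_force": force on a finger pad.
Only numpy, scipy, OpenCV 4.12 (cv2) and the standard library are available. Lean on these libraries where they do the work, as an engineer would, in place of code of your own. Each camera call takes 0.05 s, during which the arm holds its last target. There are 200 camera calls.

## Working session

There is one attempt and no reset: what is moved stays moved. The work goes in short steps, Python scripts to look and compute and a tool call to move; the robot and the scene stay as the last step left them, time stands still between calls to the robot, and variables do not carry over. Pictures are saved under pics/ and viewed, at most 10 in all, crops included, and the job is handed in when it is done.

Besides the shell and the picture viewer there is one more tool, called after "Request:" as name(argument=value, ...), one argument or row to a line, values as JSON. move_arm: Moves the arm, as the interface text tells. Its arguments: {"type":"object","properties":{"steps":{"type":"array"},"squeeze":{"type":"number"}},"required":["steps"]}

```bash
mkdir -p pics; python3 - <<'E'
from cell import ctrl
import cv2,numpy as np
s=ctrl.get_state();print({k:np.round(v,3).tolist() for k,v in s.items()})
print(ctrl.grip_point_offset)
for n in("scene","top","wrist"):
    im=ctrl.read_camera(n);cv2.imwrite(f"pics/{n}0.png",im[...,::-1]);c=ctrl.calibration(n)
    for k,v in c.items():print(n,k,np.round(v,4).tolist())
a=cv2.imread("pics/scene0.png");b=cv2.imread("pics/top0.png")
cv2.imwrite("pics/sc.png",cv2.resize(a,(800,600)));cv2.imwrite("pics/tp.png",cv2.resize(b,(800,600)))
E
```

```text
{'time_s': 0.0, 'q': [0.921, 0.259, 1.536, 0.0, 1.348, -0.203], 'qvel': [-0.001, -0.001, 0.001, -0.001, -0.001, 0.0], 'effort': [-0.001, -43.731, -28.4, 0.072, 0.041, -0.0], 'position': [0.237, 0.496, 0.218], 'tool_rot': [-0.0, 0.222, 0.975, -0.001], 'contact_force': [-0.152, -0.177, -0.141], 'moment': [-0.007, 0.028, 0.006], 'gripper_force': 0.0, 'width': 0.093}
0.0188
scene intrinsics [[360.6737, 0.0, 257.106], [0.0, 360.6737, 190.3327], [0.0, 0.0, 1.0]]
scene distortion [-0.0509, 0.0, 0.0, 0.0, 0.0]
scene T [[0.462, -0.7486, 0.4756, 1.2067], [0.8869, 0.3895, -0.2484, -0.4048], [0.0007, 0.5366, 0.8439, 1.3069], [0.0, 0.0, 0.0, 1.0]]
top intrinsics [[454.0843, 0.0, 252.1749], [0.0, 454.0843, 184.9548], [0.0, 0.0, 1.0]]
top distortion [0.0304, 0.0, 0.0, 0.0, 0.0]
top T [[-0.0056, 0.9979, -0.0646, 0.458], [-0.9998, -0.0044, 0.0195, -0.0562], [0.0192, 0.0647, 0.9977, 1.522], [0.0, 0.0, 0.0, 1.0]]
wrist intrinsics [[301.8391, 0.0, 251.8697], [0.0, 301.8391, 193.3069], [0.0, 0.0, 1.0]]
wrist distortion [-0.0487, 0.0, 0.0, 0.0, 0.0]
wrist hand_eye [[0.0004, 0.9658, 0.2594, 0.0715], [1.0, -0.0003, -0.0005, -0.0006], [-0.0004, 0.2594, -0.9658, -0.1659], [0.0, 0.0, 0.0, 1.0]]
```

View pics/tp.png

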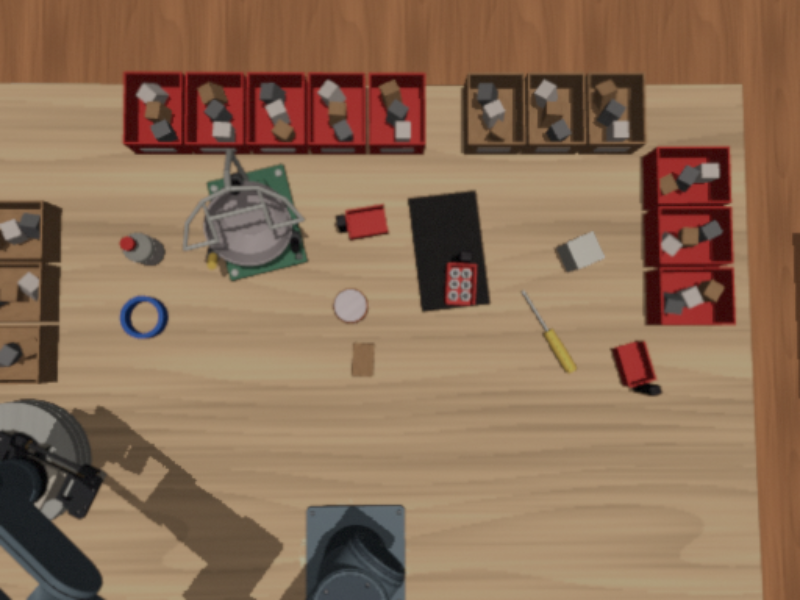

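View pics/sc.png

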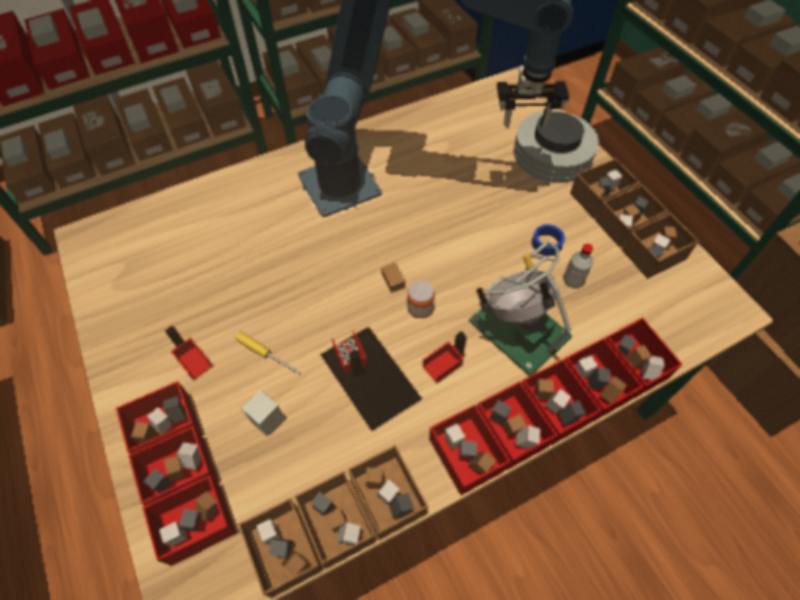

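Three red scoops are in the top view (800-px scale): on the mat with nuts (460,283), an empty one at (365,222), and an empty one at (635,365). The base axis is near (355,575). The mat scoop is the nearest to it and the only one with nuts. I'll confirm that in a crop and measure the tumbler too.

```bash
cat > h.py <<'E'
from cell import ctrl
import cv2,numpy as np
from scipy.spatial.transform import Rotation as R
F=np.diag([1.,-1,-1])
def camT(n):
    c=ctrl.calibration(n)
    return np.array(c["T"]),np.array(c["intrinsics"]),np.array(c["distortion"])
def proj(n,P,T=None):
    c=ctrl.calibration(n);K=np.array(c["intrinsics"]);D=np.array(c["distortion"])
    T=np.array(c["T"]) if T is None else T
    Pc=(np.atleast_2d(P)-T[:3,3])@T[:3,:3]@F
    return cv2.projectPoints(Pc.reshape(-1,1,3),np.zeros(3),np.zeros(3),K,D)[0][:,0]
def ray(n,uv,z,T=None):
    c=ctrl.calibration(n);K=np.array(c["intrinsics"]);D=np.array(c["distortion"])
    T=np.array(c["T"]) if T is None else T
    u=cv2.undistortPoints(np.array(uv,float).reshape(-1,1,2),K,D)[:,0]
    d=np.c_[u,np.ones(len(u))]@F@T[:3,:3].T
    return T[:3,3]+d*((z-T[2,3])/d[:,2])[:,None]
E
python3 - <<'E'
from h import *
b=cv2.imread("pics/top0.png");a=cv2.imread("pics/scene0.png")
# top tumbler crop x112-212,y90-190 ; scoop x255-325,y115-205
c1=cv2.resize(b[92:186,112:208],None,fx=4,fy=4,interpolation=cv2.INTER_CUBIC)
c2=cv2.resize(b[112:206,255:322],None,fx=4,fy=4,interpolation=cv2.INTER_CUBIC)
cv2.imwrite("pics/c1.png",np.hstack([c1,c2]))
c3=cv2.resize(a[140:240,295:375],None,fx=5,fy=5,interpolation=cv2.INTER_CUBIC)
c4=cv2.resize(a[205:305,200:280],None,fx=5,fy=5,interpolation=cv2.INTER_CUBIC)
cv2.imwrite("pics/c2.png",np.hstack([c3,c4]))
E
```

```text
(no output)
```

View pics/c1.png

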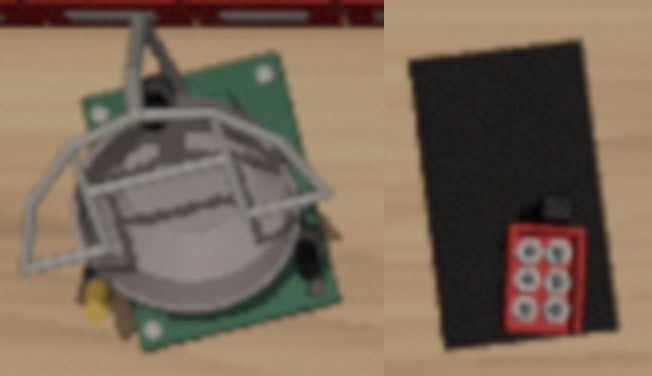

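View pics/c2.png

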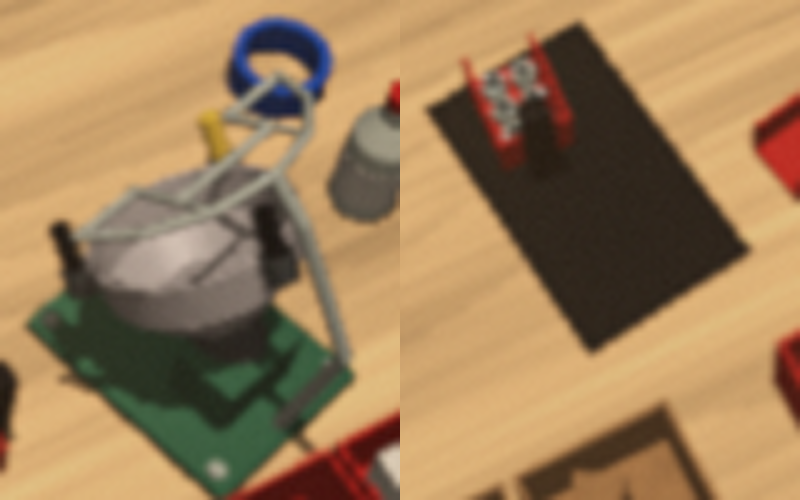

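The crop confirms it: the mat scoop at (285–306, 168–195) in the original top image holds six nuts, with its handle on the far side and its open front towards the robot. Next I'll fit the poses.

```bash
cat > tum.py <<'E'
from h import *
from scipy.optimize import least_squares
t=np.radians(35);A=np.array([-np.sin(t),0,np.cos(t)]);U=np.array([np.cos(t),0,np.sin(t)]);Y=np.array([0,1.,0])
C=np.array([.04,0,.1])+.07*A
def world(p,P): return R.from_euler('z',p[2]).apply(P)+[p[0],p[1],0]
def gp(u,y,h=.07): return C+u*U+y*Y+h*A
def peg(q,k,h=.04):
    a=q-np.radians(65)+k*2*np.pi/3
    return C+.093*(-np.cos(a)*U-np.sin(a)*Y)+h*A
E
python3 - <<'E'
from tum import *
o1=lambda x,y:(x/4+112,y/4+92)
o2=lambda x,y:(x/5+295,y/5+140)
def pts(p):
    b=p[4]
    M=[gp(.065,.05),gp(.065,-.05),gp(.02,.05),gp(.02,-.05),gp(.02,.11),gp(.02,-.11),
     (.145,-.085,b),(-.075,-.085,b),(-.075,.085,b),(.145,.085,b),peg(p[3],0)]
    S=[peg(p[3],0),peg(p[3],1),peg(p[3],2),gp(.02,-.11),(-.075,-.085,b)]
    return world(p,np.array(M)),world(p,np.array(S))
ot=np.array([o1(*v) for v in[(88,190),(226,160),(108,250),(247,213),(27,268),(327,195),(275,52),(340,298),(145,350),(82,100),(95,305)]])
os=np.array([o2(*v) for v in[(210,113),(62,230),(270,212),(82,235),(27,325)]])
f=lambda p:np.r_[(proj("top",pts(p)[0])-ot).ravel(),(proj("scene",pts(p)[1])-os).ravel()]
s=least_squares(f,[.5,.2,.25,.1,.012],loss='soft_l1');print(s.x.round(4))
r=f(s.x).reshape(-1,2).round(1);print(r[:11].tolist(),r[11:].tolist())
np.save("tum.npy",s.x)
# scoop rim corners
c=[(284.75,195),(304,195),(287,168.5),(305.5,169)]
for z in(.048,.052):
    P=ray("top",c,z)[:,:2];print(P.round(3).tolist(),P.mean(0).round(4))
print(ray("top",[(298.5,164)],.109).round(3), ray("scene",[(227,225)],.109).round(3))
for n,u,z in[("spray",(75,155),.15),("tape",(91.5,203),.04),("filter",(224,196),.085),("carton",(232,229.5),.035),("bulb",(371,161),.09),("drv",(352,213),.02)]:print(n,ray("top",[u],z).round(3))
E
```

```text
[0.6688 0.1987 0.2511 0.019  0.0016]
[[-0.4, 0.1], [-0.1, -1.2], [-0.1, -1.0], [-0.7, -0.4], [-0.5, -0.3], [-0.3, -1.1], [0.4, -0.7], [0.3, 0.6], [-0.5, 0.3], [-0.6, -0.3], [-0.6, 1.3]] [[-1.3, 0.2], [-1.8, -1.0], [-2.9, -0.6], [-1.6, 0.3], [-2.0, 0.5]]
[[0.52, -0.191], [0.52, -0.254], [0.607, -0.199], [0.605, -0.26]] [ 0.5629 -0.2258]
[[0.52, -0.191], [0.52, -0.253], [0.606, -0.199], [0.604, -0.259]] [ 0.5626 -0.2253]
[[ 0.615 -0.229  0.109]] [[ 0.615 -0.222  0.109]]
spray [[0.639 0.449 0.15 ]]
tape [[0.498 0.434 0.04 ]]
filter [[0.516 0.005 0.085]]
carton [[ 0.409 -0.019  0.035]]
bulb [[ 0.625 -0.463  0.09 ]]
drv [[ 0.461 -0.416  0.02 ]]
```

```bash
cat > plan.py <<'E'
from h import *
import json
from scipy.spatial.transform import Slerp
def cur():
    s=ctrl.get_state();w,x,y,z=s["tool_rot"];return np.array(s["position"]),R.from_quat([x,y,z,w])
def tool(yaz,pitch=0):
    """tool y horizontal at azimuth yaz (deg); pitch(deg)>0 tips the tool z from straight down towards azimuth yaz-90"""
    a=np.radians(yaz);x=np.array([-np.sin(a),np.cos(a),0]);y=np.array([np.cos(a),np.sin(a),0])
    return R.from_rotvec(np.radians(pitch)*y)*R.from_matrix(np.c_[x,y,[0,0,-1]])
def path(poses,g,vmax=.035,wmax=.11,start=None):
    """poses: list of (pos,R[,nmin]); prints calls of 8 rows"""
    p,r=cur() if start is None else start;rows=[]
    for P in poses:
        q,s=np.array(P[0]),P[1]
        w=(r.inv()*s).magnitude();n=int(np.ceil(max(np.linalg.norm(q-p)/vmax,w/wmax,P[2] if len(P)>2 else 1,1)))
        sl=Slerp([0,1],R.concatenate([r,s]));pp,pr=p,r
        for i in range(1,n+1):
            np_,nr=p+(q-p)*i/n,sl(i/n)
            d=pr.inv().apply(np_-pp);v=(pr.inv()*nr).as_rotvec()
            rows.append([*d,*v,g]);pp,pr=np_,nr
        p,r=q,s
    rows=[[float(round(v,4))+0.0 for v in x] for x in rows]
    while len(rows)%8: rows.append([0,0,0,0,0,0,g])
    for i in range(0,len(rows),8):print(json.dumps(rows[i:i+8]).replace("0.0,","0,").replace(" ",""))
E
python3 - <<'E'
from plan import *
print(ray("top",[(270.75,199.5),(313.5,194),(304,122),(261.5,127)],.004).round(3).tolist())
path([([.614,-.228,.2],tool(-95))],0,vmax=.04,wmax=.12)
E
```

```text
[[0.507, -0.148, 0.004], [0.525, -0.291, 0.004], [0.769, -0.263, 0.004], [0.752, -0.119, 0.004]]
[[-0.0272,-0.0204,0.0008,0,0.0001,0.1159,0.0],[-0.0294,-0.0171,0.0008,0,0.0001,0.1159,0.0],[-0.0311,-0.0136,0.0008,0,0.0001,0.1159,0.0],[-0.0325,-0.0099,0.0008,0,0.0001,0.1159,0.0],[-0.0334,-0.0061,0.0008,0,0.0001,0.1159,0.0],[-0.0339,-0.0022,0.0008,0,0.0001,0.1159,0.0],[-0.0339,0.0017,0.0008,0,0.0001,0.1159,0.0],[-0.0335,0.0057,0.0008,0,0.0001,0.1159,0.0]]
[[-0.0326,0.0095,0.0007,0,0.0001,0.1159,0.0],[-0.0313,0.0132,0.0007,0,0.0001,0.1159,0.0],[-0.0296,0.0167,0.0007,0,0.0001,0.1159,0.0],[-0.0274,0.0201,0.0007,0,0.0001,0.1159,0.0],[-0.0249,0.0231,0.0007,0,0.0001,0.1159,0.0],[-0.0221,0.0258,0.0007,0,0.0001,0.1159,0.0],[-0.019,0.0282,0.0007,0,0.0001,0.1159,0.0],[-0.0156,0.0302,0.0007,0,0.0001,0.1159,0.0]]
[[-0.012,0.0318,0.0007,0,0.0001,0.1159,0.0],[-0.0082,0.033,0.0007,0,0.0001,0.1159,0.0],[-0.0044,0.0337,0.0007,0,0.0001,0.1159,0.0],[-0.0004,0.034,0.0007,0,0.0001,0.1159,0.0],[0.0035,0.0338,0.0007,0,0.0001,0.1159,0.0],[0.0074,0.0332,0.0007,0,0.0001,0.1159,0.0],[0.0112,0.0321,0.0007,0,0.0001,0.1159,0.0],[0.0148,0.0306,0.0007,0,0.0001,0.1159,0.0]]
```

Request:
move_arm(
  steps=[
    [-0.027,-0.02,0.001,0,0,0.116,0],
    [-0.029,-0.017,0.001,0,0,0.116,0],
    [-0.031,-0.014,0.001,0,0,0.116,0],
    [-0.033,-0.01,0.001,0,0,0.116,0],
    [-0.033,-0.006,0.001,0,0,0.116,0],
    [-0.034,-0.002,0.001,0,0,0.116,0],
    [-0.034,0.002,0.001,0,0,0.116,0],
    [-0.034,0.006,0.001,0,0,0.116,0],
  ],
)

```text
time_s: 0.82
position: [0.3637, 0.2536, 0.2105]
tool_rot: [-0.0, 0.637, 0.771, -0.0]
contact_force: [1.3, 0.8, 0.2]
width: 0.0926
gripper_force: 0.0
```

Request:
move_arm(
  steps=[
    [-0.033,0.01,0.001,0,0,0.116,0],
    [-0.031,0.013,0.001,0,0,0.116,0],
    [-0.03,0.017,0.001,0,0,0.116,0],
    [-0.027,0.02,0.001,0,0,0.116,0],
    [-0.025,0.023,0.001,0,0,0.116,0],
    [-0.022,0.026,0.001,0,0,0.116,0],
    [-0.019,0.028,0.001,0,0,0.116,0],
    [-0.016,0.03,0.001,0,0,0.116,0],
  ],
)

```text
time_s: 1.48
position: [0.4893, 0.012, 0.2025]
tool_rot: [-0.0, 0.915, 0.404, -0.0]
contact_force: [1.0, 0.4, 0.1]
width: 0.0932
gripper_force: 0.0
```

Request:
move_arm(
  steps=[
    [-0.012,0.032,0.001,0,0,0.116,0],
    [-0.008,0.033,0.001,0,0,0.116,0],
    [-0.004,0.034,0.001,0,0,0.116,0],
    [0,0.034,0.001,0,0,0.116,0],
    [0.0035,0.034,0,0,0,0.116,0],
    [0.0075,0.033,0,0,0,0.116,0],
    [0.011,0.032,0,0,0,0.116,0],
    [0.015,0.031,0,0,0,0.116,0],
  ],
)

```text
time_s: 2.15
position: [0.6156, -0.2293, 0.1981]
tool_rot: [-0.0, 0.999, -0.047, -0.0]
contact_force: [0.6, -0.3, 0.3]
width: 0.0929
gripper_force: 0.0
```

```bash
python3 - <<'E'
from plan import *
s=ctrl.get_state();print(s["time_s"],np.round(s["position"],4),np.round(s["q"],3),cur()[1].as_matrix().round(3).tolist())
im=ctrl.read_camera("wrist")[...,::-1]
p,r=cur();X=np.eye(4);X[:3,:3]=r.as_matrix();X[:3,3]=p
T=X@np.array(ctrl.calibration("wrist")["hand_eye"]);np.save("wT.npy",T)
print(proj("wrist",[[.614,-.229,.109],[.5625,-.2255,.05],[.52,-.19,.05]],T).round(0))
cv2.imwrite("pics/w1.png",im)
E
```

```text
2.15 [ 0.6156 -0.2293  0.1981] [-0.526  0.464  1.284  0.     1.394  1.14 ] [[0.995, -0.095, -0.001], [-0.095, -0.995, 0.001], [-0.001, -0.0, -1.0]]
[[243. 202.]
 [247. 232.]
 [220. 269.]]
```

View pics/w1.png

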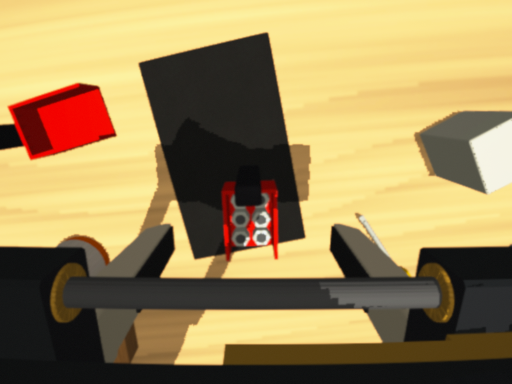

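The wrist view shows the six nuts in the tray at (250,220), and the handle top centred at about (249,194), nearly aligned with the gripper.

```bash
python3 - <<'E'
from plan import *
T=np.load("wT.npy")
print(ray("wrist",[(249,194)],.109,T).round(4),ray("wrist",[(223,183),(278,181),(229,258),(277,257)],.05,T).round(4).tolist())
path([([.618,-.231,.073],tool(-95))],0)
E
```

```text
[[ 0.6212 -0.2347  0.109 ]] [[0.6203, -0.2064, 0.05], [0.6163, -0.2649, 0.05], [0.5323, -0.2017, 0.05], [0.5277, -0.2564, 0.05]]
[[-0.0001,-0.0013,0.0311,0.0009,-0.0004,-0.0046,0.0],[-0.0001,-0.0013,0.0311,0.0009,-0.0004,-0.0046,0.0],[-0.0001,-0.0013,0.0311,0.0009,-0.0004,-0.0046,0.0],[-0.0001,-0.0013,0.0311,0.0009,-0.0004,-0.0046,0.0],[0,0,0,0,0,0,0],[0,0,0,0,0,0,0],[0,0,0,0,0,0,0],[0,0,0,0,0,0,0]]
```

Request:
move_arm(
  steps=[
    [0.003,0.002,0.031,0,0,0,0],
    [0,0,0.031,0,0,0,0],
    [0,0,0.031,0,0,0,0],
    [0,0,0.032,0,0,0,0],
    [0,0,0,0,0,0,1],
    [0,0,0,0,0,0,1],
    [0,0,0,0,0,0,1],
    [0,0,0,0,0,0,1],
  ],
  squeeze=35,
)

```text
time_s: 2.87
position: [0.6198, -0.231, 0.0764]
tool_rot: [0.001, 0.999, -0.044, 0.002]
contact_force: [1.1, 0.5, 1.1]
width: 0.0708
gripper_force: 0.0
```

Request:
move_arm(
  steps=[
    [0,0,0,0,0,0,1],
    [0,0,0,0,0,0,1],
    [0,0,0,0,0,0,1],
    [0,0,0,0,0,0,1],
    [0,0,-0.005,0,0,0,1],
    [0,0,-0.01,0,0,0,1],
    [0,0,-0.01,0,0,0,1],
    [0,0,-0.01,0,0,0,1],
  ],
)

```text
time_s: 3.53
position: [0.6183, -0.2302, 0.1096]
tool_rot: [0.0, 0.999, -0.045, 0.0]
contact_force: [-0.1, -0.3, -2.9]
width: 0.0237
gripper_force: 34.9
```

```bash
python3 - <<'E'
from plan import *
s=ctrl.get_state();print(np.round(s["position"],4),s["width"],s["gripper_force"])
p,_=cur()
path([([.585,-.228,p[2]],tool(0)),([.585,-.228,p[2]],tool(85)),([.585,-.228,.077],tool(85),4)],1,wmax=.11)
E
```

```text
[ 0.6183 -0.2302  0.1096] 0.02368850041250866 34.923006892204285
[[-0.0021,0,0,0,0,-0.1037,1.0],[-0.0021,-0.0002,0,0,0,-0.1037,1.0],[-0.002,-0.0004,0,0,0,-0.1037,1.0],[-0.002,-0.0006,0,0,0,-0.1037,1.0],[-0.0019,-0.0008,0,0,0,-0.1037,1.0],[-0.0018,-0.001,0,0,0,-0.1037,1.0],[-0.0017,-0.0012,0,0,0,-0.1037,1.0],[-0.0016,-0.0013,0,0,0,-0.1037,1.0]]
[[-0.0014,-0.0015,0,0,0,-0.1037,1.0],[-0.0013,-0.0016,0,0,0,-0.1037,1.0],[-0.0011,-0.0018,0,0,0,-0.1037,1.0],[-0.0009,-0.0019,0,0,0,-0.1037,1.0],[-0.0007,-0.002,0,0,0,-0.1037,1.0],[-0.0005,-0.002,0,0,0,-0.1037,1.0],[-0.0003,-0.0021,0,0,0,-0.1037,1.0],[-0.0001,-0.0021,0,0,0,-0.1037,1.0]]
[[0,0,0,0,0,-0.106,1.0],[0,0,0,0,0,-0.106,1.0],[0,0,0,0,0,-0.106,1.0],[0,0,0,0,0,-0.106,1.0],[0,0,0,0,0,-0.106,1.0],[0,0,0,0,0,-0.106,1.0],[0,0,0,0,0,-0.106,1.0],[0,0,0,0,0,-0.106,1.0]]
[[0,0,0,0,0,-0.106,1.0],[0,0,0,0,0,-0.106,1.0],[0,0,0,0,0,-0.106,1.0],[0,0,0,0,0,-0.106,1.0],[0,0,0,0,0,-0.106,1.0],[0,0,0,0,0,-0.106,1.0],[0,0,0.0082,0,0,0,1.0],[0,0,0.0082,0,0,0,1.0]]
[[0,0,0.0082,0,0,0,1.0],[0,0,0.0082,0,0,0,1.0],[0,0,0,0,0,0,1],[0,0,0,0,0,0,1],[0,0,0,0,0,0,1],[0,0,0,0,0,0,1],[0,0,0,0,0,0,1],[0,0,0,0,0,0,1]]
```

Request:
move_arm(
  steps=[
    [-0.002,0,0,0,0,-0.105,1],
    [-0.002,0,0,0,0,-0.105,1],
    [-0.002,0,0,0,0,-0.105,1],
    [-0.002,-0.001,0,0,0,-0.105,1],
    [-0.002,-0.001,0,0,0,-0.105,1],
    [-0.002,-0.001,0,0,0,-0.105,1],
    [-0.002,-0.001,0,0,0,-0.105,1],
    [-0.002,-0.001,0,0,0,-0.105,1],
  ],
  squeeze=60,
)

```text
time_s: 4.2
position: [0.601, -0.2299, 0.1093]
tool_rot: [-0.0, 0.929, 0.369, 0.0]
contact_force: [-0.4, 0.7, -3.6]
width: 0.0231
gripper_force: 59.9
```

Request:
move_arm(
  steps=[
    [-0.001,-0.001,0,0,0,-0.105,1],
    [-0.001,-0.002,0,0,0,-0.105,1],
    [-0.001,-0.002,0,0,0,-0.105,1],
    [-0.001,-0.002,0,0,0,-0.105,1],
    [-0.001,-0.002,0,0,0,-0.105,1],
    [0,-0.002,0,0,0,-0.105,1],
    [0,-0.002,0,0,0,-0.105,1],
    [0,-0.002,0,0,0,-0.105,1],
  ],
)

```text
time_s: 4.87
position: [0.5848, -0.2279, 0.1092]
tool_rot: [-0.0, 0.698, 0.716, -0.0]
contact_force: [0.1, 0.2, -2.8]
width: 0.0232
gripper_force: 59.9
```

Request:
move_arm(
  steps=[
    [0,0,0,0,0,-0.105,1],
    [0,0,0,0,0,-0.105,1],
    [0,0,0,0,0,-0.105,1],
    [0,0,0,0,0,-0.105,1],
    [0,0,0,0,0,-0.105,1],
    [0,0,0,0,0,-0.105,1],
    [0,0,0,0,0,-0.105,1],
    [0,0,0,0,0,-0.105,1],
  ],
)

```text
time_s: 5.53
position: [0.5848, -0.2279, 0.1092]
tool_rot: [-0.0, 0.346, 0.938, -0.0]
contact_force: [-0.4, 0.5, -3.6]
width: 0.023
gripper_force: 59.9
```

Request:
move_arm(
  steps=[
    [0,0,0,0,0,-0.105,1],
    [0,0,0,0,0,-0.105,1],
    [0,0,0,0,0,-0.105,1],
    [0,0,0,0,0,-0.105,1],
    [0,0,0,0,0,-0.105,1],
    [0,0,0,0,0,-0.105,1],
    [0,0,0.009,0,0,0,1],
    [0,0,0.009,0,0,0,1],
  ],
)

```text
time_s: 6.2
position: [0.5867, -0.2293, 0.0976]
tool_rot: [0.003, 0.042, 0.999, -0.002]
contact_force: [-21.8, 11.2, 81.1]
width: 0.0237
gripper_force: 60.1
```

```bash
python3 - <<'E'
from plan import *
s=ctrl.get_state();print(np.round(s["position"],4),np.round(s["q"],3),s["width"],s["contact_force"])
a=ctrl.read_camera("scene")[...,::-1]
cv2.imwrite("pics/s2.png",cv2.resize(a[180:310,170:330],None,fx=4,fy=4,interpolation=cv2.INTER_CUBIC))
E
```

```text
[ 0.5867 -0.2293  0.0976] [-5.490e-01  4.930e-01  1.496e+00 -1.000e-03  1.146e+00 -2.036e+00] 0.02374827577387955 [-21.77853159  11.22600215  81.08896273]
```

View pics/s2.png

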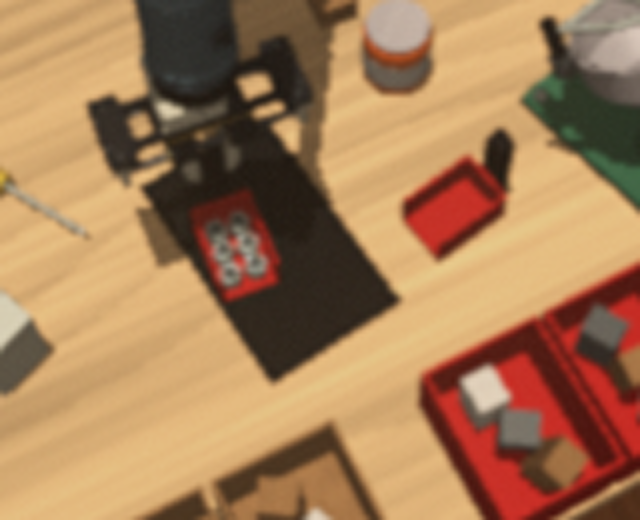

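All six nuts are still in the scoop, but it drooped in the grip so the front edge touches first (81 N). I'll back off, loosen the grip, and lower it so it levels itself.

Request:
move_arm(
  steps=[
    [0,0,-0.006,0,0,0,1],
    [0,0,0,0,0,0,1],
    [0,0,0,0,0,0,1],
    [0,0,0,0,0,0,1],
    [0,0,0.003,0,0,0,1],
    [0,0,0.003,0,0,0,1],
    [0,0,0.003,0,0,0,1],
    [0,0,0.003,0,0,0,1],
  ],
  squeeze=8,
)

```text
time_s: 6.92
position: [0.5867, -0.2286, 0.0863]
tool_rot: [0.002, 0.041, 0.999, -0.001]
contact_force: [-1.2, 1.2, 12.8]
width: 0.024
gripper_force: 8.0
```

Request:
move_arm(
  steps=[
    [0,0,0.003,0,0,0,1],
    [0,0,0.003,0,0,0,1],
    [0,0,0.003,0,0,0,1],
    [0,0,0,0,0,0,0.3],
    [0,0,0,0,0,0,0.3],
    [0,0,0,0,0,0,0.3],
    [0,0,0,0,0,0,0.3],
    [0,0,-0.02,0,0,0,0.3],
  ],
)

```text
time_s: 7.58
position: [0.5824, -0.2265, 0.0914]
tool_rot: [-0.004, 0.041, 0.999, 0.002]
contact_force: [0.1, -0.2, 0.4]
width: 0.0527
gripper_force: 0.0
```

```bash
python3 - <<'E'
from plan import *
s=ctrl.get_state();print(np.round(s["position"],4),np.round(s["q"],3),s["width"])
im=ctrl.read_camera("wrist")[...,::-1]; top=ctrl.read_camera("top")[...,::-1]
p,r=cur();X=np.eye(4);X[:3,:3]=r.as_matrix();X[:3,3]=p
np.save("wT2.npy",X@np.array(ctrl.calibration("wrist")["hand_eye"]))
cv2.imwrite("pics/w2.png",np.hstack([im,cv2.resize(top[100:220,240:330],(288,384))]))
E
```

```text
[ 0.5824 -0.2265  0.0914] [-0.549  0.5    1.501 -0.     1.149 -2.039] 0.052702638893012035
```

View pics/w2.png

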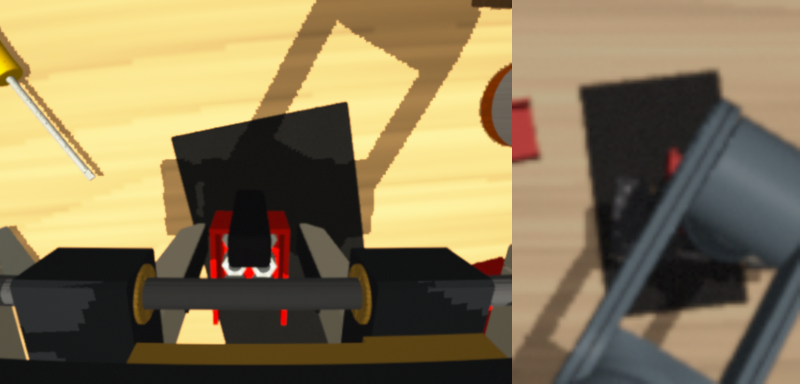

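```bash
python3 - <<'E'
from plan import *
H=np.array([.584,-.228,.091])
T=tool(85,30);z=T.apply([0,0,1]);print(z)
p,r=cur()
path([(p+[0,0,.04],r),(H+.019*z-.075*z,T)],.3)
E
```

```text
[-0.49809735  0.04357787 -0.8660254 ]
[[-0.0001,0,-0.02,0,0,0,0.3],[-0.0001,0,-0.02,0,0,0,0.3],[-0.0051,0.0001,-0.0004,-0.0007,0.1054,0.0011,0.3],[-0.005,0.0001,-0.0009,-0.0007,0.1054,0.0011,0.3],[-0.0049,0.0001,-0.0014,-0.0007,0.1054,0.0011,0.3],[-0.0047,0.0001,-0.0019,-0.0007,0.1054,0.0011,0.3],[-0.0045,0.0001,-0.0024,-0.0007,0.1054,0.0011,0.3],[0,0,0,0,0,0,0.3]]
```

```bash
sed -i 's/R.from_rotvec(np.radians(pitch)\*y)/R.from_rotvec(-np.radians(pitch)*y)/' plan.py; python3 - <<'E'
from plan import *
H=np.array([.584,-.228,.091])
T=tool(85,30);z=T.apply([0,0,1]);print(z)
p,r=cur()
path([(p+[0,0,.04],r),(H+.019*z-.075*z,T)],.3)
E
```

```text
[ 0.49809735 -0.04357787 -0.8660254 ]
[[-0.0001,0,-0.02,0,0,0,0.3],[-0.0001,0,-0.02,0,0,0,0.3],[0.0061,0.0002,-0.0004,0,-0.104,0.0013,0.3],[0.006,0.0002,-0.001,0,-0.104,0.0013,0.3],[0.0059,0.0002,-0.0017,0,-0.104,0.0013,0.3],[0.0057,0.0001,-0.0023,0,-0.104,0.0013,0.3],[0.0054,0.0001,-0.0028,0,-0.104,0.0013,0.3],[0,0,0,0,0,0,0.3]]
```

Request:
move_arm(
  steps=[
    [0,0,-0.02,0,0,0,0.3],
    [0,0,-0.02,0,0,0,0.3],
    [0.006,0,0,0,-0.105,0,0.3],
    [0.006,0,-0.001,0,-0.105,0,0.3],
    [0.006,0,-0.002,0,-0.105,0,0.3],
    [0.006,0,-0.002,0,-0.105,0,0.3],
    [0.0055,0,-0.003,0,-0.105,0,0.3],
    [0,0,0,0,0,0,0.3],
  ],
)

```text
time_s: 8.35
position: [0.5512, -0.2216, 0.1336]
tool_rot: [0.249, 0.039, 0.968, -0.006]
contact_force: [0.0, 1.1, -0.9]
width: 0.065
gripper_force: 0.0
```

```bash
cat > kin.py <<'E'
from plan import *
from scipy.optimize import least_squares
def fk(q,k):
    h,l1,e,l2,L,d,a=k   # elbow offset e, shoulder radial a
    Rz=R.from_euler('z',q[0]);Ry=lambda t:R.from_euler('y',t)
    S=Rz*Ry(q[1]);E=Rz*Ry(q[1]+q[2])
    p=Rz.apply([a,d,h])+S.apply([0,0,l1])+E.apply([e,0,l2])
    W=E*R.from_euler('z',q[3])*Ry(q[4]);O=W*R.from_euler('z',q[5])
    return p+W.apply([0,0,L]),O
E
python3 - <<'E'
from kin import *
s=ctrl.get_state();p,r=cur();print(np.round(p,4).tolist(),np.round(s["q"],4).tolist(),r.apply([0,0,1]).round(3))
D=[([.921,.259,1.536,0,1.348,-.203],[.237,.496,.218]),([-.526,.464,1.284,0,1.394,1.14],[.6156,-.2293,.1981]),([-.549,.5,1.501,0,1.149,-2.039],[.5824,-.2265,.0914]),(s["q"],p)]
f=lambda k:np.concatenate([fk(q,k)[0]-x for q,x in D]+[.001*(k-k0)])
k0=np.array([.3,.55,0,.41,.4,.11,0]);o=least_squares(f,k0);print(o.x.round(4),(f(o.x)[:12]*1e3).round(1))
O=fk(s["q"],o.x)[1];print((r.inv()*O).as_rotvec().round(3),O.apply([0,0,1]).round(3))
np.save("k.npy",o.x)
E
```

```text
[0.5512, -0.2216, 0.1336] [-0.7714, 0.1864, 1.9894, 0.5475, 0.6435, -2.6504] [ 0.481 -0.032 -0.876]
[0.2216 0.5338 0.0603 0.4253 0.3665 0.1109 0.0008] [ 0.3 -0.3 -0.2  0.1  0.1  0.1  0.2  0.2  0.1  0.   0.  -0. ]
[ 0.     0.    -1.571] [ 0.481 -0.032 -0.876]
```

```bash
cat >> kin.py <<'E'
K=None
LO=np.array([-3.14,-.91,.19,-1.22,.22,-3.12]);HI=np.array([3.14,2.08,2.58,4.36,2.71,3.12])
def ik(p,r,seed=None):
    global K
    if K is None:K=np.load("k.npy")
    O=r*R.from_rotvec([0,0,-np.pi/2])
    def f(q):
        a,b=fk(q,K);return np.r_[a-p,.3*(O.inv()*b).as_rotvec()]
    s=np.array(ctrl.get_state()["q"] if seed is None else seed)
    o=least_squares(f,np.clip(s,LO+.01,HI-.01),bounds=(LO,HI));return o.x,np.linalg.norm(o.fun)
E
cat > pour.py <<'E'
from kin import *
from tum import *
pt=np.load("tum.npy");yt=np.degrees(pt[2])
def pour(Fx,Fz,th,phi,zg=.087,y=0):
    t=np.radians(th);b=np.array([-np.cos(t),0,np.sin(t)]);zs=np.array([np.sin(t),0,np.cos(t)])
    g=world(pt,np.array([Fx,y,Fz])+.094*b+zg*zs)
    T=tool(yt+90,phi-th);return g+.0188*T.apply([0,0,1]),T
E
python3 - <<'E'
from pour import *
H=np.array([.584,-.228,.091])
for phi in(30,40,45,50):
    T=tool(85,phi);q,e=ik(H+.0188*T.apply([0,0,1]),T);q2,e2=ik(H-.056*T.apply([0,0,1]),T);print("pick",phi,q.round(2),round(e,4),round(e2,4))
for phi,th in((30,0),(30,45),(30,60),(40,60),(40,70),(45,70)):
    for F in((-.02,.165),(-.02,.22)):
        P=pour(*F,th,phi);q,e=ik(*P,seed=[.2,.4,1.4,0,1.4,-1.7]);print("pour",phi,th,F,P[0].round(3),q.round(2),round(e,4))
T=tool(yt+90,35)
for a in(-75,-60,0,60,75):
  for k in (0,.1):
    P=world(pt,peg(np.radians(65+a),0,.025+k))+.0188*T.apply([0,0,1]);q,e=ik(P,T,seed=[.2,.3,1.6,0,.8,-1.7]);print("peg",a,k,P.round(3),q.round(2),round(e,4))
E
```

```text
pick 30 [-0.72  0.34  1.98  0.69  0.49 -2.76] 0.0 0.0
pick 40 [-0.76  0.33  2.06  1.04  0.44 -3.12] 0.0201 0.008
pick 45 [-0.75  0.31  2.06  1.07  0.44 -3.12] 0.0428 0.0324
pick 50 [-0.75  0.3   2.06  1.1   0.43 -3.12] 0.0654 0.0569
pour 30 0 (-0.02, 0.165) [0.567 0.173 0.236] [ 0.04  0.03  1.89  0.16  0.71 -1.87] 0.0
pour 30 0 (-0.02, 0.22) [0.567 0.173 0.291] [ 0.04 -0.02  1.8   0.14  0.85 -1.84] 0.0
pour 30 45 (-0.02, 0.165) [0.64  0.191 0.275] [ 0.14  0.65  0.82 -0.03  1.93 -1.69] 0.0
pour 30 45 (-0.02, 0.22) [0.64  0.191 0.33 ] [ 0.14  0.66  0.68 -0.03  2.06 -1.69] 0.0
pour 30 60 (-0.02, 0.165) [0.668 0.198 0.274] [ 0.15  1.    0.23 -0.07  2.43 -1.71] 0.0
pour 30 60 (-0.02, 0.22) [0.668 0.198 0.329] [ 0.15  0.96  0.19 -0.07  2.48 -1.72] 0.0158
pour 40 60 (-0.02, 0.165) [0.671 0.199 0.272] [ 0.15  0.81  0.55 -0.04  2.12 -1.69] 0.0
pour 40 60 (-0.02, 0.22) [0.671 0.199 0.327] [ 0.15  0.84  0.37 -0.05  2.28 -1.7 ] 0.0
pour 40 70 (-0.02, 0.165) [0.688 0.204 0.267] [ 0.15  1.03  0.19 -0.07  2.42 -1.71] 0.0109
pour 40 70 (-0.02, 0.22) [0.688 0.204 0.322] [ 0.15  0.97  0.19 -0.07  2.45
[... 214 characters left out ...]
  0.149] [ 0.26  0.27  1.89 -0.02  0.37 -1.55] 0.0
peg -75 0.1 [0.568 0.266 0.231] [ 0.26  0.07  1.9  -0.01  0.55 -1.55] 0.0
peg -60 0 [0.608 0.266 0.136] [ 0.24  0.26  1.95  0.02  0.32 -1.59] 0.0
peg -60 0.1 [0.553 0.252 0.218] [ 0.24  0.05  1.96  0.01  0.52 -1.59] 0.0
peg 0 0 [0.591 0.179 0.109] [ 0.04  0.23  2.09  0.5   0.26 -2.23] 0.0
peg 0 0.1 [0.536 0.165 0.191] [ 0.   -0.01  2.11  0.31  0.47 -2.05] 0.0
peg 60 0 [0.648 0.11  0.136] [-0.12  0.25  1.97  0.56  0.4  -2.4 ] 0.0
peg 60 0.1 [0.593 0.096 0.218] [-0.18  0.03  1.98  0.43  0.6  -2.29] 0.0
peg 75 0 [0.668 0.106 0.149] [-0.12  0.26  1.91  0.51  0.45 -2.35] 0.0
peg 75 0.1 [0.613 0.092 0.231] [-0.18  0.05  1.92  0.41  0.64 -2.27] 0.0
```

```bash
python3 - <<'E'
from pour import *
H=np.array([.584,-.228,.091])
T=tool(85,30);z=T.apply([0,0,1])
path([(H+.0188*z,T)],.3,vmax=.02)
E
```

```text
[[-0.0023,-0.0011,0.018,0.0026,-0.0053,0.0008,0.3],[-0.0022,-0.001,0.018,0.0026,-0.0053,0.0008,0.3],[-0.0021,-0.001,0.0181,0.0026,-0.0053,0.0008,0.3],[-0.002,-0.0009,0.0181,0.0026,-0.0053,0.0008,0.3],[0,0,0,0,0,0,0.3],[0,0,0,0,0,0,0.3],[0,0,0,0,0,0,0.3],[0,0,0,0,0,0,0.3]]
```

Request:
move_arm(
  steps=[
    [-0.002,-0.001,0.018,0.003,-0.005,0,0.3],
    [-0.002,-0.001,0.018,0.003,-0.005,0,0.3],
    [-0.002,-0.001,0.018,0.003,-0.005,0,0.3],
    [-0.002,-0.001,0.018,0.003,-0.005,0,0.3],
    [0,0,0,0,0,0,0.3],
    [0,0,0,0,0,0,1],
    [0,0,0,0,0,0,1],
    [0,0,0,0,0,0,1],
  ],
  squeeze=60,
)

```text
time_s: 9.02
position: [0.5982, -0.2324, 0.0792]
tool_rot: [0.259, 0.039, 0.965, -0.015]
contact_force: [-0.3, 0.2, 0.1]
width: 0.0497
gripper_force: 0.0
```

Request:
move_arm(
  steps=[
    [0,0,0,0,0,0,1],
    [0,0,0,0,0,0,1],
    [0,0,0,0,0,0,1],
    [0,0,0,0,0,0,1],
    [0,0,0,0,0,0,1],
    [0,0,0,0,0,0,1],
    [0,0,0,0,0,0,1],
    [0,0,0,0,0,0,1],
  ],
)

```text
time_s: 9.68
position: [0.5976, -0.2319, 0.0785]
tool_rot: [0.259, 0.039, 0.965, -0.014]
contact_force: [-5.0, 1.1, 5.4]
width: 0.0241
gripper_force: 60.0
```

```bash
python3 - <<'E'
from pour import *
s=ctrl.get_state();p,r=cur();print(s["time_s"],np.round(p,4),np.round(s["q"],3),s["width"],s["contact_force"],r.apply([0,0,1]).round(3))
m=np.array([.46,.0,.30]);P=pour(-.045,.2,0,30,);P=(P[0],tool(yt+90,36))
print(P[0],ik(m,tool(95,36)),ik(*P))
path([(p+[0,0,.05],r),(p+[-.02,.01,.11],tool(86,36)),([.5,-.03,.27],tool(95,36)),P],1,vmax=.03,wmax=.1)
E
```

```text
9.6833 [ 0.5976 -0.2319  0.0785] [-0.717  0.338  1.966  0.668  0.49  -2.747] 0.02413265388341635 [-5.00930082  1.11916402  5.35338601] [ 0.499 -0.048 -0.865]
[0.54326971 0.16652519 0.27071872] (array([-0.54395792, -0.36922022,  2.08957373,  0.44396604,  0.94002352,
       -2.37834279]), np.float64(4.0824648528317544e-13)) (array([ 0.00614397, -0.09916931,  1.97600391,  0.23338965,  0.66407639,
       -1.95539642]), np.float64(9.541708203754514e-15))
[[-0.0125,-0.0002,-0.0216,0,0,0,1.0],[-0.0125,-0.0002,-0.0216,0,0,0,1.0],[-0.004,0.0026,-0.0208,-0.0046,-0.0344,-0.0026,1.0],[-0.0048,0.0027,-0.0206,-0.0046,-0.0344,-0.0026,1.0],[-0.0055,0.0028,-0.0204,-0.0046,-0.0344,-0.0026,1.0],[0.0032,0.0233,-0.0149,-0.0115,0,-0.0159,1.0],[0.0028,0.0235,-0.0146,-0.0115,0,-0.0159,1.0],[0.0024,0.0237,-0.0144,-0.0115,0,-0.0159,1.0]]
[[0.0021,0.0239,-0.0141,-0.0115,0,-0.0159,1.0],[0.0017,0.0241,-0.0138,-0.0115,0,-0.0159,1.0],[0.0013,0.0243,-0.0135,-0.0115,0,-0.0159,1.0],[0.0009,0.0244,-0.0133,-0.0115,0,-0.0159,1.0],[0.0005,0.0246,-0.013,-0.0115,0,-0.0159,1.0],[-0.007,0.0274,0.005,-0.0138,0,-0.0189,1.0],[-0.0075,0.0272,0.0054,-0.0138,0,-0.0189,1.0],[-0.0081,0.027,0.0057,-0.0138,0,-0.0189,1.0]]
[[-0.0086,0.0268,0.0061,-0.0138,0,-0.0189,1.0],[-0.0091,0.0265,0.0065,-0.0138,0,-0.0189,1.0],[-0.0096,0.0262,0.0068,-0.0138,0,-0.0189,1.0],[-0.0101,0.026,0.0072,-0.0138,0,-0.0189,1.0],[0,0,0,0,0,0,1],[0,0,0,0,0,0,1],[0,0,0,0,0,0,1],[0,0,0,0,0,0,1]]
```

Request:
move_arm(
  steps=[
    [-0.0125,0,-0.022,0,0,0,1],
    [-0.0125,0,-0.022,0,0,0,1],
    [-0.004,0.003,-0.021,-0.005,-0.034,-0.003,1],
    [-0.005,0.003,-0.021,-0.005,-0.034,-0.003,1],
    [-0.0055,0.003,-0.02,-0.005,-0.034,-0.003,1],
    [0.003,0.023,-0.015,-0.0115,0,-0.016,1],
    [0.003,0.023,-0.015,-0.0115,0,-0.016,1],
    [0.002,0.024,-0.014,-0.0115,0,-0.016,1],
  ],
)

```text
time_s: 10.35
position: [0.5472, -0.1485, 0.2191]
tool_rot: [0.307, 0.004, 0.952, -0.001]
contact_force: [0.5, 0.1, -3.6]
width: 0.0237
gripper_force: 59.9
```

Request:
move_arm(
  steps=[
    [0.002,0.024,-0.014,-0.0115,0,-0.016,1],
    [0.002,0.024,-0.014,-0.0115,0,-0.016,1],
    [0.001,0.024,-0.014,-0.0115,0,-0.016,1],
    [0.001,0.024,-0.013,-0.0115,0,-0.016,1],
    [0,0.025,-0.013,-0.0115,0,-0.016,1],
    [-0.007,0.027,0.005,-0.014,0,-0.019,1],
    [-0.0075,0.027,0.005,-0.014,0,-0.019,1],
    [-0.008,0.027,0.006,-0.014,0,-0.019,1],
  ],
)

```text
time_s: 11.02
position: [0.5178, 0.0551, 0.2712]
tool_rot: [0.307, -0.076, 0.948, 0.025]
contact_force: [0.4, -0.1, -3.4]
width: 0.0236
gripper_force: 59.9
```

```bash
python3 - <<'E'
from pour import *
s=ctrl.get_state();p,r=cur();print(s["time_s"],np.round(p,4),np.round(s["q"],3),s["width"],s["contact_force"],r.apply([0,0,1]).round(3))
a=ctrl.read_camera("scene")[...,::-1]
cv2.imwrite("pics/s3.png",cv2.resize(a[110:250,220:390],None,fx=4,fy=4,interpolation=cv2.INTER_CUBIC))
P=pour(-.045,.2,0,30,);P=(P[0],tool(yt+90,36));path([P],1,vmax=.03,wmax=.1)
E
```

```text
11.0167 [0.5178 0.0551 0.2712] [-0.302 -0.201  2.055  0.393  0.752 -2.249] 0.02356421984727116 [ 0.38675416 -0.10419704 -3.43031948] [ 0.578  0.094 -0.81 ]
[[-0.0086,0.0253,0.0064,-0.0119,-0.0006,-0.018,1.0],[-0.009,0.0251,0.0067,-0.0119,-0.0006,-0.018,1.0],[-0.0095,0.0248,0.007,-0.0119,-0.0006,-0.018,1.0],[-0.0099,0.0246,0.0073,-0.0119,-0.0006,-0.018,1.0],[0,0,0,0,0,0,1],[0,0,0,0,0,0,1],[0,0,0,0,0,0,1],[0,0,0,0,0,0,1]]
```

View pics/s3.png

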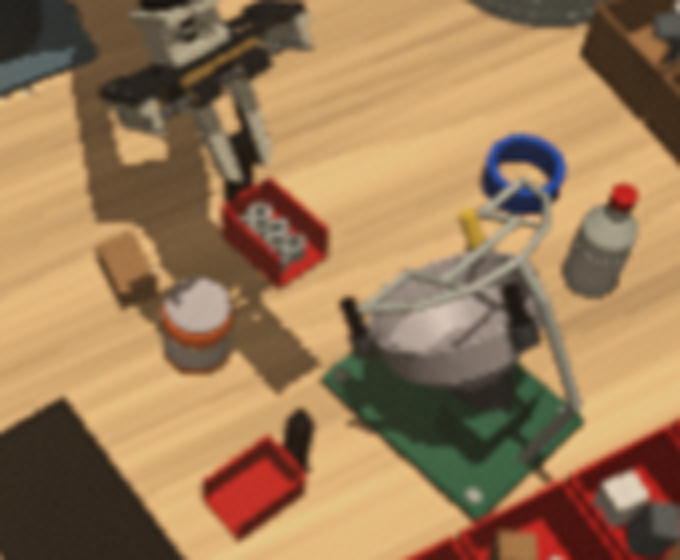

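Nuts remain in the roughly level scoop; its front lower corners are at about (275,283) and (327,240) in the crop. I'll estimate the droop from them and then plan the pour.

```bash
python3 - <<'E'
from pour import *
p,r=cur();g=p-.0188*r.apply([0,0,1])
for th in(-6,0,6,12):
    # scoop frame: x back, z up; tool tilt phi=36 -> scoop tilt th: scoop from tool by pitch
    S=r*R.from_rotvec([0,np.radians(0),0])
    y=r.apply([0,1,0]);f0=np.cross(y,[0,0,1]);f0/=np.linalg.norm(f0)
    t=np.radians(th);f=f0*np.cos(t)-np.array([0,0,1])*np.sin(t);up=f0*np.sin(t)+np.array([0,0,1])*np.cos(t)
    O=g-.087*up+.094*f;C=[O+.03*y,O-.03*y,O+.03*y+.044*up,O-.03*y+.044*up]
    print(th,((proj("scene",C)-[220,110])*4).round(0).tolist())
P0=pour(-.045,.2,0,30);P0=(P0[0],tool(yt+90,36))
seq=[(-.035,.195,12),(-.025,.185,30),(-.022,.175,45),(-.022,.17,56)]
poses=[P0]+[pour(x,z,t,30) for x,z,t in seq]
for P in poses:print(ik(P[0],P[1],seed=[.1,.4,1.2,0,1.5,-1.8])[0].round(2))
path(poses,1,vmax=.03,wmax=.09)
E
```

```text
-6 [[333.0, 255.0], [284.0, 288.0], [335.0, 224.0], [284.0, 257.0]]
0 [[326.0, 256.0], [277.0, 288.0], [331.0, 228.0], [281.0, 261.0]]
6 [[318.0, 255.0], [270.0, 287.0], [326.0, 231.0], [276.0, 263.0]]
12 [[310.0, 253.0], [262.0, 284.0], [321.0, 232.0], [271.0, 264.0]]
[ 0.01 -0.1   1.98  0.23  0.66 -1.96]
[ 0.07  0.11  1.61  0.06  1.11 -1.77]
[ 0.12  0.38  1.19  0.    1.57 -1.7 ]
[ 0.14  0.65  0.8  -0.03  1.95 -1.69]
[ 0.15  0.88  0.43 -0.06  2.28 -1.7 ]
[[-0.0086,0.0253,0.0064,-0.0119,-0.0006,-0.018,1.0],[-0.009,0.0251,0.0067,-0.0119,-0.0006,-0.018,1.0],[-0.0095,0.0248,0.007,-0.0119,-0.0006,-0.018,1.0],[-0.0099,0.0246,0.0073,-0.0119,-0.0006,-0.018,1.0],[-0.007,0,0.0017,0,0.0785,0,1.0],[-0.0071,0,0.0011,0,0.0785,0,1.0],[-0.0072,0,0.0006,0,0.0785,0,1.0],[-0.0072,0,0,0,0.0785,0,1.0]]
[[-0.0101,0,0.0015,0,0.0785,0,1.0],[-0.0102,0,0.0007,0,0.0785,0,1.0],[-0.0102,0,-0.0001,0,0.0785,0,1.0],[-0.0101,0,-0.0009,0,0.0785,0,1.0],[-0.0104,0,0.0012,0,0.0873,0,1.0],[-0.0104,0,0.0003,0,0.0873,0,1.0],[-0.0104,0,-0.0006,0,0.0873,0,1.0],[-0.0072,0,-0.0002,0,0.064,0,1.0]]
[[-0.0072,0,-0.0006,0,0.064,0,1.0],[-0.0072,0,-0.0011,0,0.064,0,1.0],[0,0,0,0,0,0,1],[0,0,0,0,0,0,1],[0,0,0,0,0,0,1],[0,0,0,0,0,0,1],[0,0,0,0,0,0,1],[0,0,0,0,0,0,1]]
```

Request:
move_arm(
  steps=[
    [-0.0086,0.025,0.0064,-0.012,0,-0.018,1],
    [-0.009,0.025,0.0067,-0.012,0,-0.018,1],
    [-0.0095,0.025,0.007,-0.012,0,-0.018,1],
    [-0.01,0.025,0.0073,-0.012,0,-0.018,1],
    [-0.007,0,0.002,0,0.0785,0,1],
    [-0.007,0,0.001,0,0.0785,0,1],
    [-0.007,0,0.0005,0,0.0785,0,1],
    [-0.007,0,0,0,0.0785,0,1],
  ],
)

```text
time_s: 11.73
position: [0.5696, 0.1676, 0.2812]
tool_rot: [0.152, -0.122, 0.981, 0.017]
contact_force: [0.6, 0.4, -3.4]
width: 0.0236
gripper_force: 59.9
```

Request:
move_arm(
  steps=[
    [-0.01,0,0.0015,0,0.0785,0,1],
    [-0.01,0,0.0007,0,0.0785,0,1],
    [-0.01,0,0,0,0.0785,0,1],
    [-0.01,0,-0.001,0,0.0785,0,1],
    [-0.0104,0,0.001,0,0.087,0,1],
    [-0.0104,0,0,0,0.087,0,1],
    [-0.0104,0,-0.0005,0,0.087,0,1],
    [-0.007,0,0,0,0.064,0,1],
  ],
)

```text
time_s: 12.4
position: [0.6465, 0.1864, 0.2815]
tool_rot: [-0.163, -0.121, 0.979, -0.022]
contact_force: [0.2, -0.7, -2.5]
width: 0.0238
gripper_force: 59.9
```

Request:
move_arm(
  steps=[
    [-0.007,0,-0.0005,0,0.064,0,1],
    [-0.007,0,-0.001,0,0.064,0,1],
    [0,0,0,0,0,0,1],
    [0,0,0,0,0,0,1],
    [0,0,0,0,0,0,1],
    [0,0,0,0,0,0,1],
    [0,0,0,0,0,0,1],
    [0,0,0,0,0,0,1],
  ],
)

```text
time_s: 13.07
position: [0.6579, 0.1897, 0.2834]
tool_rot: [-0.221, -0.12, 0.968, -0.029]
contact_force: [0.1, 0.1, -1.7]
width: 0.0236
gripper_force: 59.9
```

```bash
python3 - <<'E'
from pour import *
s=ctrl.get_state();p,r=cur();print(s["time_s"],np.round(p,4),np.round(s["q"],3),s["width"],s["contact_force"],r.apply([0,0,1]).round(3))
a=ctrl.read_camera("scene")[...,::-1];w=ctrl.read_camera("wrist")[...,::-1];t=ctrl.read_camera("top")[...,::-1]
A=cv2.resize(a[120:220,290:390],(400,400),interpolation=cv2.INTER_CUBIC)
cv2.imwrite("pics/s4.png",np.hstack([A,cv2.resize(w,(400,400))]))
cv2.imwrite("pics/t4.png",t)
E
```

```text
13.0667 [0.6579 0.1897 0.2834] [ 0.144  0.872  0.445 -0.063  2.27  -1.702] 0.023550991399437005 [ 0.05164743  0.13385142 -1.69482047] [-0.42  -0.109 -0.901]
```

View pics/s4.png

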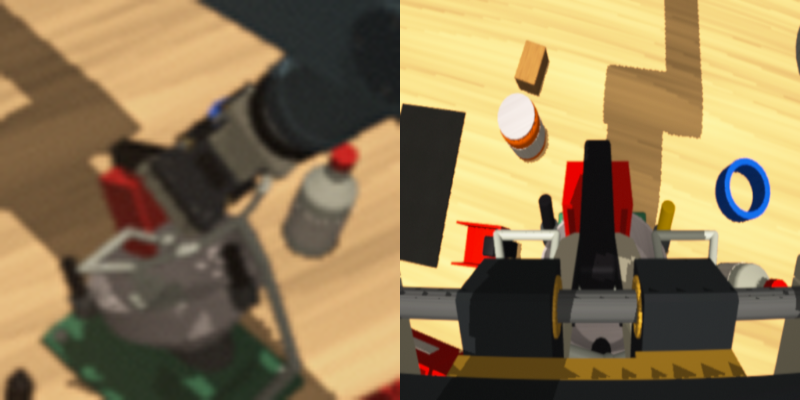

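The red tray is steep with its mouth over the bowl. The drop in force suggests most or all nuts are out, so I'll jiggle once and re-weigh.

Request:
move_arm(
  steps=[
    [0,0,0.006,0,0.02,0,1],
    [0,0,-0.006,0,0.02,0,1],
    [0,0,0.006,0,0,0,1],
    [0,0,-0.006,0,0,0,1],
    [0,0,0,0,0,0,1],
    [0,0,0,0,0,0,1],
    [0,0,0,0,0,0,1],
    [0,0,0,0,0,0,1],
  ],
)

```text
time_s: 13.88
position: [0.6586, 0.1898, 0.2798]
tool_rot: [-0.242, -0.119, 0.962, -0.032]
contact_force: [-0.1, -0.1, -1.2]
width: 0.0233
gripper_force: 59.9
```

```bash
python3 - <<'E'
from pour import *
f=[]
for _ in range(6): f.append(ctrl.get_state()["contact_force"][2]);ctrl.read_camera("top")
print(np.round(f,2))
p,r=cur();s=ctrl.get_state();print(s["time_s"])
# retreat: un-tilt to level, back off
P1=pour(-.05,.21,20,30);P2=pour(-.11,.23,-3,30)
path([P1,P2],1,vmax=.035,wmax=.1)
E
```

```text
[-1.21 -2.1  -0.77 -1.34 -1.84 -1.4 ]
14.1833
[[0.0135,0.0008,0.0031,-0.0004,-0.0955,-0.0007,1.0],[0.0137,0.0008,0.0018,-0.0004,-0.0955,-0.0007,1.0],[0.0138,0.0008,0.0005,-0.0004,-0.0955,-0.0007,1.0],[0.0138,0.0008,-0.0008,-0.0004,-0.0955,-0.0007,1.0],[0.0136,0.0008,-0.0021,-0.0004,-0.0955,-0.0007,1.0],[0.0134,0.0009,-0.0034,-0.0004,-0.0955,-0.0007,1.0],[0.013,0.0009,-0.0047,-0.0004,-0.0955,-0.0007,1.0],[0.0186,0,-0.0014,0,-0.0803,0,1.0]]
[[0.0184,0,-0.0029,0,-0.0803,0,1.0],[0.0181,0,-0.0044,0,-0.0803,0,1.0],[0.0177,0,-0.0058,0,-0.0803,0,1.0],[0.0172,0,-0.0072,0,-0.0803,0,1.0],[0,0,0,0,0,0,1],[0,0,0,0,0,0,1],[0,0,0,0,0,0,1],[0,0,0,0,0,0,1]]
```

Request:
move_arm(
  steps=[
    [0.0135,0,0.003,0,-0.0955,0,1],
    [0.0135,0,0.002,0,-0.0955,0,1],
    [0.014,0,0.0005,0,-0.0955,0,1],
    [0.014,0,-0.001,0,-0.0955,0,1],
    [0.0135,0,-0.002,0,-0.0955,0,1],
    [0.0135,0,-0.0035,0,-0.0955,0,1],
    [0.013,0,-0.005,0,-0.0955,0,1],
    [0.0185,0,-0.0015,0,-0.08,0,1],
  ],
)

```text
time_s: 14.85
position: [0.5533, 0.1631, 0.3076]
tool_rot: [0.121, -0.123, 0.985, 0.013]
contact_force: [0.6, 0.3, -0.2]
width: 0.0236
gripper_force: 59.9
```

Request:
move_arm(
  steps=[
    [0.018,0,-0.003,0,-0.08,0,1],
    [0.018,0,-0.0045,0,-0.08,0,1],
    [0.018,0,-0.006,0,-0.08,0,1],
    [0.017,0,-0.007,0,-0.08,0,1],
    [0,-0.03,0,0,0,0,1],
    [0,-0.03,0,0,0,0,1],
    [0,-0.03,0,0,0,0,1],
    [0,-0.03,0,0,0,0,1],
  ],
)

```text
time_s: 15.52
position: [0.5105, 0.028, 0.3009]
tool_rot: [0.273, -0.12, 0.954, 0.032]
contact_force: [0.9, -0.4, -0.6]
width: 0.0239
gripper_force: 59.9
```

```bash
python3 - <<'E'
from pour import *
s=ctrl.get_state();p,r=cur();print(s["time_s"],np.round(p,4),np.round(s["q"],3),s["contact_force"])
a=ctrl.read_camera("scene")[...,::-1];t=ctrl.read_camera("top")[...,::-1]
C=cv2.INTER_CUBIC
A=cv2.resize(a[130:230,270:390],(420,350),interpolation=C);B=cv2.resize(t[100:180,125:205],(350,350),interpolation=C)
cv2.imwrite("pics/s5.png",np.hstack([A,B]))
E
```

```text
15.5167 [0.5105 0.028  0.3009] [-0.407 -0.199  1.944  0.396  0.974 -2.381] [ 0.8944472  -0.35753522 -0.60450388]
```

View pics/s5.png

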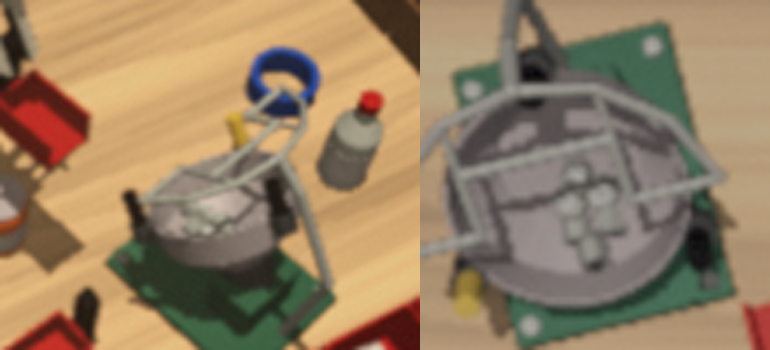

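All six nuts are in the bowl: right-hand view (575,175), (568,203), (605,192), (610,218), (573,228), (593,248). The scoop is empty. I'll put it back on the mat at the regrasp pose.

```bash
python3 - <<'E'
from pour import *
T=tool(85,31)
path([([.56,-.12,.25],tool(90,32)),([.5976,-.2319,.14],T),([.5976,-.2319,.09],T,3)],1,vmax=.038,wmax=.11)
E
```

```text
[[0.0034,-0.0303,0.01,0.0246,-0.0004,0.0415,1.0],[0.0022,-0.0301,0.0108,0.0246,-0.0004,0.0415,1.0],[0.0009,-0.0299,0.0115,0.0246,-0.0004,0.0415,1.0],[-0.0003,-0.0296,0.0122,0.0246,-0.0004,0.0415,1.0],[-0.0015,-0.0293,0.013,0.0246,-0.0004,0.0415,1.0],[0.0053,-0.0224,0.0226,0.0091,0.0035,0.0149,1.0],[0.0049,-0.0222,0.0229,0.0091,0.0035,0.0149,1.0],[0.0045,-0.0221,0.0231,0.0091,0.0035,0.0149,1.0]]
[[0.0041,-0.022,0.0233,0.0091,0.0035,0.0149,1.0],[0.0036,-0.0218,0.0235,0.0091,0.0035,0.0149,1.0],[0.0086,0,0.0143,0,0,0,1.0],[0.0086,0,0.0143,0,0,0,1.0],[0.0086,0,0.0143,0,0,0,1.0],[0,0,0,0,0,0,1],[0,0,0,0,0,0,1],[0,0,0,0,0,0,1]]
```

Request:
move_arm(
  steps=[
    [0.0034,-0.03,0.01,0.025,0,0.0415,1],
    [0.002,-0.03,0.011,0.025,0,0.0415,1],
    [0.001,-0.03,0.0115,0.025,0,0.0415,1],
    [0,-0.03,0.012,0.025,0,0.0415,1],
    [-0.0015,-0.029,0.013,0.025,0,0.0415,1],
    [0.005,-0.0224,0.0226,0.009,0.0035,0.015,1],
    [0.005,-0.022,0.023,0.009,0.0035,0.015,1],
    [0.0045,-0.022,0.023,0.009,0.0035,0.015,1],
  ],
)

```text
time_s: 16.28
position: [0.5825, -0.1818, 0.1825]
tool_rot: [0.269, 0.023, 0.963, -0.006]
contact_force: [0.2, -0.2, -1.0]
width: 0.0236
gripper_force: 59.9
```

Request:
move_arm(
  steps=[
    [0.004,-0.022,0.0233,0.009,0.0035,0.015,1],
    [0.0036,-0.022,0.0235,0.009,0.0035,0.015,1],
    [0.008,0,0.0135,0,0,0,1],
    [0.008,0,0.0135,0,0,0,1],
    [0.008,0,0.0135,0,0,0,1],
    [0,0,0,0,0,0,1],
    [0,0,0,0,0,0,1],
    [0,0,0,0,0,0,1],
  ],
)

```text
time_s: 16.95
position: [0.5984, -0.2264, 0.0932]
tool_rot: [0.266, 0.039, 0.963, -0.011]
contact_force: [0.4, -0.0, -1.0]
width: 0.0235
gripper_force: 59.9
```

```bash
python3 - <<'E'
from pour import *
s=ctrl.get_state();p,r=cur();print(s["time_s"],np.round(p,4),np.round(s["q"],3),s["contact_force"],r.apply([0,0,1]).round(3),r.apply([0,1,0]).round(3))
E
```

```text
16.95 [ 0.5984 -0.2264  0.0932] [-0.717  0.311  1.967  0.672  0.512 -2.741] [ 0.36037674 -0.01911245 -0.9762002 ] [ 0.512 -0.042 -0.858] [0.082 0.997 0.   ]
```

Request:
move_arm(
  steps=[
    [0,0,0,0,0,0,1],
    [0.0015,0,0.0026,0,0,0,1],
    [0.0015,0,0.0026,0,0,0,1],
    [0.0015,0,0.0026,0,0,0,1],
    [0.0015,0,0.0026,0,0,0,1],
    [0,0,0,0,0,0,1],
    [0,0,0,0,0,0,1],
    [0,0,0,0,0,0,1],
  ],
  squeeze=7,
)

```text
time_s: 17.62
position: [0.598, -0.2268, 0.08]
tool_rot: [0.266, 0.04, 0.963, -0.011]
contact_force: [-0.6, -0.6, -1.3]
width: 0.0239
gripper_force: 7.0
```

Request:
move_arm(
  steps=[
    [0.001,0,0.0017,0,0,0,1],
    [0.001,0,0.0017,0,0,0,1],
    [0,0,0,0,0,0,1],
    [0,0,0,0,0,0,1],
    [0,0,0,0,0,0,0.35],
    [0,0,0,0,0,0,0.35],
    [0,0,0,0,0,0,0.35],
    [0,0,0,0,0,0,0.35],
  ],
)

```text
time_s: 18.28
position: [0.5978, -0.2267, 0.0758]
tool_rot: [0.266, 0.04, 0.963, -0.011]
contact_force: [0.8, -0.2, 0.0]
width: 0.0458
gripper_force: 0.0
```

```bash
python3 - <<'E'
from pour import *
s=ctrl.get_state();p,r=cur();print(s["time_s"],p.round(4),s["width"],np.round(s["contact_force"],1),np.round(s["q"],2))
z=r.apply([0,0,1])
T=tool(yt+90,28)
for a in(-59,-30,0,30,63,67):
    P=world(pt,peg(np.radians(65+a),0,.025))+.0188*T.apply([0,0,1]);q,e=ik(P,T,seed=[.2,.3,1.6,0.1,.8,-1.7]);print(a,P.round(3),q.round(2),round(e,4))
# yellow top by colour
im=ctrl.read_camera("scene");hsv=cv2.cvtColor(im,cv2.COLOR_RGB2HSV)
m=cv2.inRange(hsv,(22,150,120),(32,255,255))[140:190,320:350];ys,xs=np.nonzero(m);print(len(xs),xs.mean()+320,ys.mean()+140,ys.min()+140,ys.max()+140)
for q in(0,.1,.2):print(q,proj("scene",world(pt,np.array([peg(q,0),peg(q,0,.02),peg(q,0,0)]))).round(1).tolist(),world(pt,peg(q,0)).round(3))
E
```

```text
18.2833 [ 0.5978 -0.2267  0.0758] 0.0458293210199992 [ 0.8 -0.2  0. ] [-0.72  0.34  1.98  0.72  0.48 -2.8 ]
-59 [0.606 0.265 0.134] [ 0.24  0.28  1.85  0.01  0.52 -1.59] 0.0
-30 [0.588 0.226 0.115] [ 0.17  0.26  1.94  0.09  0.46 -1.73] 0.0
0 [0.59  0.178 0.108] [ 0.06  0.25  1.98  0.21  0.44 -1.94] 0.0
30 [0.611 0.136 0.115] [-0.04  0.25  1.95  0.29  0.48 -2.09] 0.0
63 [0.65  0.108 0.137] [-0.09  0.27  1.85  0.3   0.57 -2.13] 0.0
67 [0.656 0.107 0.14 ] [-0.1   0.28  1.83  0.29  0.59 -2.13] 0.0
1 337.0 163.0 163 163
0 [[336.1, 162.8], [337.5, 167.0], [338.9, 171.2]] [0.594 0.267 0.168]
0.1 [[333.9, 163.1], [335.3, 167.3], [336.7, 171.4]] [0.589 0.261 0.163]
0.2 [[331.6, 163.5], [333.1, 167.7], [334.5, 171.8]] [0.584 0.254 0.158]
```

```bash
python3 - <<'E'
from pour import *
p,r=cur();z=r.apply([0,0,1])
T=tool(yt+90,28);zt=T.apply([0,0,1])
g=world(pt,peg(.04,0,.029))+.0188*zt
pre=g-.09*zt;print(pre,ik(pre,T)[0].round(2),np.load("tum.npy").round(3))
path([(p-.065*z,r),([.5,-.05,.26],tool(95,28)),(pre,T)],.3,vmax=.04,wmax=.11)
E
```

```text
[0.56579928 0.25762736 0.21950312] [ 0.25  0.12  1.82  0.    0.72 -1.58] [0.669 0.199 0.251 0.019 0.002]
[[0,0,-0.0325,0,0,0,0.3],[0,0,-0.0325,0,0,0,0.3],[0.0003,0.028,-0.0251,-0.0138,0.0082,-0.0247,0.3],[-0.0002,0.0284,-0.0247,-0.0138,0.0082,-0.0247,0.3],[-0.0007,0.0287,-0.0243,-0.0138,0.0082,-0.0247,0.3],[-0.0012,0.029,-0.0239,-0.0138,0.0082,-0.0247,0.3],[-0.0017,0.0293,-0.0235,-0.0138,0.0082,-0.0247,0.3],[-0.0023,0.0296,-0.0231,-0.0138,0.0082,-0.0247,0.3]]
[[-0.0078,0.0376,0.0099,-0.0096,0,-0.0181,0.3],[-0.0085,0.0373,0.0102,-0.0096,0,-0.0181,0.3],[-0.0092,0.0371,0.0106,-0.0096,0,-0.0181,0.3],[-0.0098,0.0368,0.011,-0.0096,0,-0.0181,0.3],[-0.0105,0.0365,0.0113,-0.0096,0,-0.0181,0.3],[-0.0112,0.0362,0.0117,-0.0096,0,-0.0181,0.3],[-0.0118,0.0359,0.012,-0.0096,0,-0.0181,0.3],[-0.0125,0.0356,0.0124,-0.0096,0,-0.0181,0.3]]
```

Request:
move_arm(
  steps=[
    [0,0,-0.0325,0,0,0,0.3],
    [0,0,-0.0325,0,0,0,0.3],
    [0,0.028,-0.025,-0.014,0.008,-0.025,0.3],
    [0,0.028,-0.025,-0.014,0.008,-0.025,0.3],
    [-0.0007,0.029,-0.024,-0.014,0.008,-0.025,0.3],
    [-0.001,0.029,-0.024,-0.014,0.008,-0.025,0.3],
    [-0.0017,0.029,-0.0235,-0.014,0.008,-0.025,0.3],
    [-0.002,0.03,-0.023,-0.014,0.008,-0.025,0.3],
  ],
)

```text
time_s: 19.0
position: [0.4986, -0.049, 0.2609]
tool_rot: [0.242, -0.043, 0.969, 0.011]
contact_force: [-0.4, 0.3, 0.7]
width: 0.0654
gripper_force: 0.0
```

Request:
move_arm(
  steps=[
    [-0.008,0.0375,0.01,-0.01,0,-0.018,0.3],
    [-0.0085,0.0375,0.01,-0.01,0,-0.018,0.3],
    [-0.009,0.037,0.0105,-0.01,0,-0.018,0.3],
    [-0.01,0.037,0.011,-0.01,0,-0.018,0.3],
    [-0.0105,0.0365,0.011,-0.009,0,-0.018,0.3],
    [-0.011,0.036,0.012,-0.009,0,-0.018,0.3],
    [-0.012,0.036,0.012,-0.009,0,-0.018,0.3],
    [-0.0125,0.0355,0.0125,-0.009,0,-0.018,0.3],
  ],
)

```text
time_s: 19.67
position: [0.5649, 0.26, 0.2196]
tool_rot: [0.241, -0.123, 0.962, 0.03]
contact_force: [-0.2, -0.6, -1.0]
width: 0.0654
gripper_force: 0.0
```

```bash
python3 - <<'E'
from pour import *
s=ctrl.get_state();p,r=cur();print(s["time_s"],p.round(4),np.round(s["q"],2),np.round(s["contact_force"],1),r.apply([0,0,1]).round(3))
im=ctrl.read_camera("wrist");X=np.eye(4);X[:3,:3]=r.as_matrix();X[:3,3]=p
T=X@np.array(ctrl.calibration("wrist")["hand_eye"])
hsv=cv2.cvtColor(im,cv2.COLOR_RGB2HSV);m=cv2.inRange(hsv,(21,190,90),(33,255,255))
n,l,st,c=cv2.connectedComponentsWithStats(m)
for i in range(1,n):
    if st[i,4]>60:print(st[i].tolist(),c[i].round(1))
for q in(0,.05,.1):print(q,proj("wrist",world(pt,np.array([peg(q,0),peg(q,0,.02),peg(q,0,0)])),T).round(1).tolist())
cv2.imwrite("pics/w6.png",im[...,::-1])
# scoop check from scene: red pixels near mat
a=ctrl.read_camera("scene");cv2.imwrite("pics/s6.png",a[...,::-1])
E
```

```text
19.6667 [0.5649 0.26   0.2196] [ 0.25  0.12  1.82 -0.    0.71 -1.57] [-0.2 -0.6 -1. ] [ 0.456  0.117 -0.882]
[242, 189, 22, 28, 469] [252.6 203.1]
0 [[251.5, 209.6], [251.5, 205.1], [251.5, 201.1]]
0.05 [[248.9, 204.4], [249.1, 200.2], [249.3, 196.6]]
0.1 [[246.0, 199.3], [246.4, 195.5], [246.8, 192.2]]
```

```bash
cat > st.py <<'E'
from pour import *
def sp(th,h=.029,phi=31,f=.75,back=0,dx=0):
    """tool at rim angle th (deg), height h above rim, fingers closing roughly along the tangent"""
    T=tool(yt+90,phi)*R.from_rotvec([0,0,-np.radians(f*th)])
    z=T.apply([0,0,1]);return world(pt,peg(np.radians(65+th),0,h))+(.0188-back)*z,T
E
python3 - <<'E'
from st import *
s=[.25,.12,1.82,0,.71,-1.]
for th in(-64,-58,-40,-20,0,20,40,55,68):
    q,e=ik(*sp(th),seed=s);q2,e2=ik(*sp(th,back=.065),seed=q);s=q;print(th,q.round(2),round(e,4),q2.round(2),round(e2,4))
t0=-65+np.degrees(.02)
path([sp(t0,back=.06),sp(t0)],.45,vmax=.025,wmax=.1)
E
```

```text
-64 [ 0.25  0.27  1.87  0.    0.46 -0.74] 0.0 [ 0.25  0.14  1.88  0.    0.58 -0.74] 0.0
-58 [ 0.24  0.26  1.9   0.02  0.44 -0.84] 0.0 [ 0.24  0.13  1.9   0.01  0.57 -0.83] 0.0
-40 [ 0.19  0.25  1.96  0.08  0.4  -1.17] 0.0 [ 0.19  0.11  1.96  0.06  0.53 -1.15] 0.0
-20 [ 0.13  0.23  2.01  0.18  0.37 -1.58] 0.0 [ 0.12  0.09  2.01  0.14  0.5  -1.55] 0.0
0 [ 0.05  0.23  2.03  0.29  0.37 -2.02] 0.0 [ 0.03  0.08  2.03  0.23  0.51 -1.96] 0.0
20 [-0.02  0.23  2.02  0.37  0.4  -2.41] 0.0 [-0.05  0.08  2.02  0.3   0.53 -2.35] 0.0
40 [-0.08  0.24  1.98  0.4   0.44 -2.74] 0.0 [-0.1   0.1   1.98  0.33  0.58 -2.69] 0.0
55 [-0.1   0.25  1.93  0.39  0.49 -2.94] 0.0 [-0.13  0.11  1.93  0.34  0.61 -2.9 ] 0.0
68 [-0.11  0.26  1.88  0.37  0.52 -3.1 ] 0.0 [-0.14  0.13  1.88  0.33  0.65 -3.06] 0.0
[[0,-0.0005,0.0032,-0.0021,-0.0056,0.0935,0.45],[0,-0.0005,0.0032,-0.0021,-0.0056,0.0935,0.45],[0,-0.0005,0.0032,-0.0021,-0.0056,0.0935,0.45],[0,-0.0005,0.0032,-0.0021,-0.0056,0.0935,0.45],[-0.0001,-0.0005,0.0032,-0.0021,-0.0056,0.0935,0.45],[-0.0001,-0.0005,0.0032,-0.0021,-0.0056,0.0935,0.45],[-0.0001,-0.0005,0.0032,-0.0021,-0.0056,0.0935,0.45],[-0.0002,-0.0005,0.0032,-0.0021,-0.0056,0.0935,0.45]]
[[-0.0002,-0.0005,0.0032,-0.0021,-0.0056,0.0935,0.45],[0,0,0.02,0,0,0,0.45],[0,0,0.02,0,0,0,0.45],[0,0,0.02,0,0,0,0.45],[0,0,0,0,0,0,0.45],[0,0,0,0,0,0,0.45],[0,0,0,0,0,0,0.45],[0,0,0,0,0,0,0.45]]
```

Request:
move_arm(
  steps=[
    [0,0,0.003,-0.002,-0.0055,0.0935,0.45],
    [0,0,0.003,-0.002,-0.0055,0.0935,0.45],
    [0,0,0.003,-0.002,-0.0055,0.0935,0.45],
    [0,0,0.003,-0.002,-0.0055,0.0935,0.45],
    [0,-0.001,0.003,-0.002,-0.0055,0.0935,0.45],
    [0,-0.001,0.003,-0.002,-0.0055,0.0935,0.45],
    [0,-0.001,0.003,-0.002,-0.0055,0.0935,0.45],
    [0,-0.001,0.003,-0.002,-0.0055,0.0935,0.45],
  ],
  squeeze=10,
)

```text
time_s: 20.43
position: [0.5756, 0.2559, 0.1977]
tool_rot: [0.233, 0.239, 0.934, 0.126]
contact_force: [0.1, 0.3, 0.6]
width: 0.0509
gripper_force: 0.0
```

Request:
move_arm(
  steps=[
    [0,0,0.003,-0.002,-0.0055,0.0935,0.45],
    [0,0,0.02,0,0,0,0.45],
    [0,0,0.02,0,0,0,0.45],
    [0,0,0.02,0,0,0,0.45],
    [0,0,0,0,0,0,0.45],
    [0,0,0,0,0,0,1],
    [0,0,0,0,0,0,1],
    [0,0,0,0,0,0,1],
  ],
)

```text
time_s: 21.1
position: [0.6074, 0.2645, 0.1454]
tool_rot: [0.23, 0.28, 0.922, 0.137]
contact_force: [0.4, -0.7, 0.3]
width: 0.0353
gripper_force: 0.0
```

```bash
python3 - <<'E'
from st import *
s=ctrl.get_state();p,r=cur();print(s["time_s"],p.round(4),s["width"],s["gripper_force"],np.round(s["contact_force"],1),np.round(s["q"],2))
t0=-65+np.degrees(.02);P=sp(t0);print(P[0].round(4),(r.inv()*P[1]).as_rotvec().round(3))
N=24
path([sp(th,f=.7) for th in np.linspace(t0,t0+16,4)[1:]]+[sp(th,f=.7) for th in np.linspace(t0+16,66,22)[1:]],.7,vmax=.04,wmax=.12)
E
```

```text
21.1 [0.6074 0.2645 0.1454] 0.0353469273283124 0.0 [ 0.4 -0.7  0.3] [ 0.24  0.26  1.88  0.    0.46 -0.74]
[0.6087 0.2695 0.1415] [-0.001  0.005 -0.005]
[[0.0026,-0.0027,0.0026,-0.0008,0.0022,-0.0627,0.7],[0.0028,-0.0025,0.0026,-0.0008,0.0022,-0.0627,0.7],[0.0022,-0.0084,0.0005,0,0,-0.0652,0.7],[0.002,-0.0084,0.0005,0,0,-0.0652,0.7],[0.0018,-0.0086,0.0004,0,0,-0.0662,0.7],[0.0015,-0.0087,0.0004,0,0,-0.0662,0.7],[0.0013,-0.0087,0.0003,0,0,-0.0662,0.7],[0.001,-0.0087,0.0003,0,0,-0.0662,0.7]]
[[0.0008,-0.0088,0.0002,0,0,-0.0662,0.7],[0.0005,-0.0088,0.0002,0,0,-0.0662,0.7],[0.0003,-0.0088,0.0001,0,0,-0.0662,0.7],[0,-0.0088,0.0001,0,0,-0.0662,0.7],[-0.0002,-0.0088,0,0,0,-0.0662,0.7],[-0.0005,-0.0088,0,0,0,-0.0662,0.7],[-0.0007,-0.0088,-0.0001,0,0,-0.0662,0.7],[-0.001,-0.0087,-0.0002,0,0,-0.0662,0.7]]
[[-0.0012,-0.0087,-0.0002,0,0,-0.0662,0.7],[-0.0014,-0.0087,-0.0003,0,0,-0.0662,0.7],[-0.0017,-0.0086,-0.0003,0,0,-0.0662,0.7],[-0.0019,-0.0086,-0.0004,0,0,-0.0662,0.7],[-0.0022,-0.0085,-0.0004,0,0,-0.0662,0.7],[-0.0024,-0.0084,-0.0004,0,0,-0.0662,0.7],[-0.0027,-0.0084,-0.0005,0,0,-0.0662,0.7],[-0.0029,-0.0083,-0.0005,0,0,-0.0662,0.7]]
[[-0.0031,-0.0082,-0.0005,0,0,-0.0662,0.7],[0,0,0,0,0,0,0.7],[0,0,0,0,0,0,0.7],[0,0,0,0,0,0,0.7],[0,0,0,0,0,0,0.7],[0,0,0,0,0,0,0.7],[0,0,0,0,0,0,0.7],[0,0,0,0,0,0,0.7]]
```

Request:
move_arm(
  steps=[
    [0.001,0.003,0.003,0,0,0,0.7],
    [0.001,0.003,0.003,0,0,0,0.7],
    [0,0,0,0,0,0,1],
    [0,0,0,0,0,0,1],
    [0,0,0,0,0,0,1],
    [0,0,0,0,0,0,1],
    [0,0,0,0,0,0,1],
    [0,0,0,0,0,0,1],
  ],
)

```text
time_s: 21.77
position: [0.6114, 0.2715, 0.1406]
tool_rot: [0.23, 0.28, 0.922, 0.137]
contact_force: [-1.3, -1.9, 0.9]
width: 0.0186
gripper_force: 10.0
```

```bash
python3 - <<'E'
from st import *
s=ctrl.get_state();p,r=cur();print(s["time_s"],p.round(4),s["width"],s["gripper_force"],np.round(s["contact_force"],1))
t0=-65+np.degrees(.02);P=sp(t0);print(P[0].round(4),r.inv().apply(P[0]-p).round(4))
path([sp(th,f=.7) for th in np.linspace(t0,67,25)[1:]],.7,vmax=.04,wmax=.12)
E
```

```text
21.7667 [0.6114 0.2715 0.1406] 0.018583736029964586 9.9827241897583 [-1.3 -1.9  0.9]
[0.6087 0.2695 0.1415] [ 0.0005 -0.0025 -0.0024]
[[0.0013,-0.0056,-0.0009,-0.0013,0.0016,-0.0633,0.7],[0.0016,-0.0055,-0.0009,-0.0013,0.0016,-0.0633,0.7],[0.0022,-0.0085,0.0005,0,0,-0.0666,0.7],[0.002,-0.0086,0.0005,0,0,-0.0666,0.7],[0.0018,-0.0087,0.0004,0,0,-0.0666,0.7],[0.0015,-0.0087,0.0004,0,0,-0.0666,0.7],[0.0013,-0.0087,0.0003,0,0,-0.0666,0.7],[0.001,-0.0088,0.0003,0,0,-0.0666,0.7]]
[[0.0008,-0.0088,0.0002,0,0,-0.0666,0.7],[0.0005,-0.0088,0.0002,0,0,-0.0666,0.7],[0.0003,-0.0088,0.0001,0,0,-0.0666,0.7],[0,-0.0088,0.0001,0,0,-0.0666,0.7],[-0.0002,-0.0088,0,0,0,-0.0666,0.7],[-0.0005,-0.0088,0,0,0,-0.0666,0.7],[-0.0007,-0.0088,-0.0001,0,0,-0.0666,0.7],[-0.001,-0.0088,-0.0002,0,0,-0.0666,0.7]]
[[-0.0012,-0.0088,-0.0002,0,0,-0.0666,0.7],[-0.0015,-0.0087,-0.0003,0,0,-0.0666,0.7],[-0.0017,-0.0087,-0.0003,0,0,-0.0666,0.7],[-0.002,-0.0086,-0.0004,0,0,-0.0666,0.7],[-0.0022,-0.0086,-0.0004,0,0,-0.0666,0.7],[-0.0025,-0.0085,-0.0005,0,0,-0.0666,0.7],[-0.0027,-0.0084,-0.0005,0,0,-0.0666,0.7],[-0.0029,-0.0083,-0.0005,0,0,-0.0666,0.7]]
[[-0.0032,-0.0082,-0.0006,0,0,-0.0666,0.7],[0,0,0,0,0,0,0.7],[0,0,0,0,0,0,0.7],[0,0,0,0,0,0,0.7],[0,0,0,0,0,0,0.7],[0,0,0,0,0,0,0.7],[0,0,0,0,0,0,0.7],[0,0,0,0,0,0,0.7]]
```

Request:
move_arm(
  steps=[
    [0.0013,-0.0056,-0.001,-0.001,0.0015,-0.063,0.7],
    [0.0016,-0.0055,-0.001,-0.001,0.0015,-0.063,0.7],
    [0.0022,-0.0085,0.0005,0,0,-0.0666,0.7],
    [0.002,-0.0086,0.0005,0,0,-0.0666,0.7],
    [0.0018,-0.0087,0.0004,0,0,-0.0666,0.7],
    [0.0015,-0.0087,0.0004,0,0,-0.0666,0.7],
    [0.0013,-0.0087,0.0003,0,0,-0.0666,0.7],
    [0.001,-0.0088,0.0003,0,0,-0.0666,0.7],
  ],
)

```text
time_s: 22.43
position: [0.5852, 0.2193, 0.117]
tool_rot: [0.257, 0.029, 0.963, 0.074]
contact_force: [0.1, 3.8, -0.4]
width: 0.0282
gripper_force: 1.6
```

```bash
cat > show.py <<'E'
from st import *
import sys
th=float(sys.argv[1]);f=float(sys.argv[2]) if len(sys.argv)>2 else .7
s=ctrl.get_state();p,r=cur();P=sp(th,f=f)
print(round(s["time_s"],2),p.round(4),"w",round(s["width"],4),"g",round(s["gripper_force"],1),"F",np.round(s["contact_force"],1),"err tool",r.inv().apply(P[0]-p).round(4),(r.inv()*P[1]).as_rotvec().round(3))
E
python3 show.py $(python3 -c "t0=-65+1.146;print(t0+(67-t0)*8/24)")
```

```text
22.43 [0.5852 0.2193 0.117 ] w 0.0282 g 1.6 F [ 0.1  3.8 -0.4] err tool [ 0.0006 -0.0092  0.0004] [ 0.     0.    -0.064]
```

Request:
move_arm(
  steps=[
    [0.0008,-0.0088,0,0,0,-0.0666,0.7],
    [0.0005,-0.0088,0,0,0,-0.0666,0.7],
    [0.0003,-0.0088,0,0,0,-0.0666,0.7],
    [0,-0.0088,0,0,0,-0.0666,0.7],
    [-0.0002,-0.0088,0,0,0,-0.0666,0.7],
    [-0.0005,-0.0088,0,0,0,-0.0666,0.7],
    [-0.0007,-0.0088,0,0,0,-0.0666,0.7],
    [-0.001,-0.0088,0,0,0,-0.0666,0.7],
  ],
)

```text
time_s: 23.1
position: [0.597, 0.1517, 0.1136]
tool_rot: [0.266, -0.226, 0.937, 0.005]
contact_force: [-3.7, 1.6, 1.3]
width: 0.0277
gripper_force: 1.7
```

Request:
move_arm(
  steps=[
    [-0.0012,-0.0088,0,0,0,-0.0666,0.7],
    [-0.0015,-0.0087,-0.0003,0,0,-0.0666,0.7],
    [-0.0017,-0.0087,-0.0003,0,0,-0.0666,0.7],
    [-0.002,-0.0086,-0.0004,0,0,-0.0666,0.7],
    [-0.0022,-0.0086,-0.0004,0,0,-0.0666,0.7],
    [-0.0025,-0.0085,-0.0005,0,0,-0.0666,0.7],
    [-0.0027,-0.0084,-0.0005,0,0,-0.0666,0.7],
    [-0.003,-0.0083,-0.0005,0,0,-0.0666,0.7],
  ],
)

```text
time_s: 23.77
position: [0.645, 0.109, 0.1381]
tool_rot: [0.257, -0.465, 0.845, -0.065]
contact_force: [-2.8, -0.9, -1.8]
width: 0.0281
gripper_force: 1.5
```

```bash
python3 show.py 67; python3 - <<'E'
from st import *
p,r=cur();z=r.apply([0,0,1])
# peg0 ~ +64 -> peg2 at -56
t=-57
s=ik(p-.07*z,r)[0];print(s.round(2))
for P in(sp(0,back=.07,f=.7),sp(t,back=.07,f=.7),sp(t,f=.7)):print(ik(*P)[0].round(2))
path([(p-.07*z,r)],.45,vmax=.036)
path([sp(0,back=.07,f=.7),sp(t,back=.07,f=.7),sp(t,f=.7)],.45,vmax=.036,wmax=.11,start=(p-.07*z,r))
E
```

```text
23.77 [0.645  0.109  0.1381] w 0.0281 g 1.5 F [-2.8 -0.9 -1.8] err tool [-0.0044 -0.0105 -0.0009] [ 0.004 -0.002 -0.065]
[-0.14  0.11  1.91  0.33  0.65 -2.93]
[ 0.03  0.07  2.03  0.23  0.52 -1.96]
[ 0.24  0.12  1.9   0.01  0.57 -0.9 ]
[ 0.24  0.26  1.9   0.02  0.44 -0.9 ]
[[0,0,-0.035,0,0,0,0.45],[0,0,-0.035,0,0,0,0.45],[0,0,0,0,0,0,0.45],[0,0,0,0,0,0,0.45],[0,0,0,0,0,0,0.45],[0,0,0,0,0,0,0.45],[0,0,0,0,0,0,0.45],[0,0,0,0,0,0,0.45]]
[[-0.0031,0.013,0.0005,0.0004,-0.0006,0.1077,0.45],[-0.0017,0.0132,0.0005,0.0004,-0.0006,0.1077,0.45],[-0.0002,0.0133,0.0005,0.0004,-0.0006,0.1077,0.45],[0.0012,0.0133,0.0005,0.0004,-0.0006,0.1077,0.45],[0.0026,0.0131,0.0005,0.0004,-0.0006,0.1077,0.45],[0.004,0.0127,0.0005,0.0004,-0.0006,0.1077,0.45],[0.0054,0.0122,0.0005,0.0004,-0.0006,0.1077,0.45],[-0.006,0.0111,-0.0004,0,0,0.0995,0.45]]
[[-0.0049,0.0117,-0.0004,0,0,0.0995,0.45],[-0.0037,0.0121,-0.0004,0,0,0.0995,0.45],[-0.0025,0.0124,-0.0004,0,0,0.0995,0.45],[-0.0012,0.0126,-0.0004,0,0,0.0995,0.45],[0,0.0127,-0.0004,0,0,0.0995,0.45],[0.0013,0.0126,-0.0004,0,0,0.0995,0.45],[0,0,0.035,0,0,0,0.45],[0,0,0.035,0,0,0,0.45]]
```

Request:
move_arm(
  steps=[
    [-0.001,-0.003,0,0,0,0,1],
    [0,0,0,0,0,0,1],
    [0,0,0,0,0,0,1],
    [0,0,0,0,0,0,1],
    [0,0,0,0,0,0,1],
    [0,0,0,0,0,0,1],
    [0,0,0,0,0,0,0.45],
    [0,0,0,0,0,0,0.45],
  ],
)

```text
time_s: 24.43
position: [0.6495, 0.1078, 0.1414]
tool_rot: [0.259, -0.463, 0.845, -0.067]
contact_force: [-0.0, -0.2, 0.3]
width: 0.0275
gripper_force: 0.0
```

```bash
python3 show.py 67; python3 - <<'E'
from st import *
p,r=cur();g=p-.0188*r.apply([0,0,1])
v=R.from_euler('z',-pt[2]).apply(g-[pt[0],pt[1],0])-C
th=np.degrees(np.arctan2(-v@Y,-v@U));print("tool th",th,"rad",np.hypot(v@Y,v@U),"h",v@A)
E
```

```text
24.43 [0.6495 0.1078 0.1414] w 0.0275 g 0.0 F [-0.  -0.2  0.3] err tool [-0.0022 -0.0053 -0.0001] [-0.001 -0.001 -0.067]
tool th 63.45604409010975 rad 0.09306042389956153 h 0.029271295182384024
```

Request:
move_arm(
  steps=[
    [0,0,-0.035,0,0,0,0.45],
    [0,0,-0.035,0,0,0,0.45],
    [-0.003,0.014,0,0,0,0.108,0.45],
    [-0.002,0.014,0,0,0,0.108,0.45],
    [0,0.014,0,0,0,0.108,0.45],
    [0.001,0.014,0,0,0,0.108,0.45],
    [0.0026,0.0135,0,0,0,0.108,0.45],
    [0.004,0.013,0,0,0,0.108,0.45],
  ],
)

```text
time_s: 25.1
position: [0.5617, 0.1611, 0.1801]
tool_rot: [0.267, -0.167, 0.949, 0.02]
contact_force: [-0.2, 1.1, 0.9]
width: 0.0513
gripper_force: 0.0
```

Request:
move_arm(
  steps=[
    [0.0054,0.0125,0,0,0,0.108,0.45],
    [-0.006,0.011,0,0,0,0.1,0.45],
    [-0.005,0.012,0,0,0,0.1,0.45],
    [-0.004,0.012,0,0,0,0.1,0.45],
    [-0.0025,0.0125,0,0,0,0.1,0.45],
    [-0.001,0.0125,0,0,0,0.1,0.45],
    [0,0.0125,0,0,0,0.1,0.45],
    [0.001,0.0125,0,0,0,0.1,0.45],
  ],
)

```text
time_s: 25.77
position: [0.5701, 0.2555, 0.1989]
tool_rot: [0.237, 0.219, 0.938, 0.123]
contact_force: [0.2, -0.2, 0.7]
width: 0.0513
gripper_force: 0.0
```

```bash
python3 - <<'E'
from st import *
s=ctrl.get_state();p,r=cur();t=-56.5
P=sp(t,back=.07,f=.7);print(s["time_s"],np.round(s["contact_force"],1),r.inv().apply(P[0]-p).round(4),(r.inv()*P[1]).as_rotvec().round(3))
path([sp(t,back=.065,f=.7),sp(t,f=.7)],.45,vmax=.033,wmax=.11)
E
```

```text
25.7667 [ 0.2 -0.2  0.7] [ 0.0025 -0.0047  0.0009] [-0.     0.001 -0.02 ]
[[0.0025,-0.0047,0.0059,-0.0005,0.0006,-0.0199,0.45],[0,0,0.0325,0,0,0,0.45],[0,0,0.0325,0,0,0,0.45],[0,0,0,0,0,0,0.45],[0,0,0,0,0,0,0.45],[0,0,0,0,0,0,0.45],[0,0,0,0,0,0,0.45],[0,0,0,0,0,0,0.45]]
```

Request:
move_arm(
  steps=[
    [0.001,-0.008,0.003,0,0,-0.06,0.45],
    [0.001,-0.008,0.003,0,0,-0.06,0.45],
    [0,0,0,0,0,0,0.45],
    [0,0,0.02,0,0,0,0.45],
    [0,0,0.02,0,0,0,0.45],
    [0,0,0.02,0,0,0,0.45],
    [0,0,0,0,0,0,0.45],
    [0,0,0,0,0,0,0.45],
  ],
)

```text
time_s: 26.43
position: [0.5958, 0.2499, 0.1351]
tool_rot: [0.243, 0.161, 0.95, 0.108]
contact_force: [-0.2, -0.1, 0.2]
width: 0.0511
gripper_force: 0.0
```

```bash
python3 show.py -56.5
```

```text
26.43 [0.5958 0.2499 0.1351] w 0.0511 g 0.0 F [-0.2 -0.1  0.2] err tool [-0.0011  0.0126  0.0042] [-0.002 -0.002  0.104]
```

Request:
move_arm(
  steps=[
    [-0.0005,0.006,0.002,0,0,0.052,0.45],
    [-0.0005,0.006,0.002,0,0,0.052,0.45],
    [0,0,0,0,0,0,1],
    [0,0,0,0,0,0,1],
    [0,0,0,0,0,0,1],
    [0,0,0,0,0,0,1],
    [0,0,0,0,0,0,1],
    [0,0,0,0,0,0,1],
  ],
)

```text
time_s: 27.1
position: [0.6021, 0.2612, 0.1367]
tool_rot: [0.238, 0.209, 0.941, 0.121]
contact_force: [-1.1, -0.2, 0.7]
width: 0.0184
gripper_force: 10.0
```

```bash
python3 show.py -56.5; python3 - <<'E'
from st import *
path([sp(th,f=.7) for th in np.linspace(-56.5,68,25)[1:]],.7,vmax=.04,wmax=.12)
E
```

```text
27.1 [0.6021 0.2612 0.1367] w 0.0184 g 10.0 F [-1.1 -0.2  0.7] err tool [ 0.0008 -0.0001  0.001 ] [-0.     0.     0.001]
[[0.0029,-0.0082,0.0015,-0.0004,0.0003,-0.062,0.7],[0.0019,-0.0082,0.0004,0,0,-0.0634,0.7],[0.0016,-0.0082,0.0004,0,0,-0.0634,0.7],[0.0014,-0.0083,0.0004,0,0,-0.0634,0.7],[0.0012,-0.0083,0.0003,0,0,-0.0634,0.7],[0.001,-0.0084,0.0003,0,0,-0.0634,0.7],[0.0007,-0.0084,0.0002,0,0,-0.0634,0.7],[0.0005,-0.0084,0.0002,0,0,-0.0634,0.7]]
[[0.0003,-0.0084,0.0001,0,0,-0.0634,0.7],[0,-0.0084,0.0001,0,0,-0.0634,0.7],[-0.0002,-0.0084,0,0,0,-0.0634,0.7],[-0.0004,-0.0084,0,0,0,-0.0634,0.7],[-0.0006,-0.0084,-0.0001,0,0,-0.0634,0.7],[-0.0009,-0.0084,-0.0001,0,0,-0.0634,0.7],[-0.0011,-0.0083,-0.0002,0,0,-0.0634,0.7],[-0.0013,-0.0083,-0.0002,0,0,-0.0634,0.7]]
[[-0.0015,-0.0083,-0.0003,0,0,-0.0634,0.7],[-0.0018,-0.0082,-0.0003,0,0,-0.0634,0.7],[-0.002,-0.0082,-0.0004,0,0,-0.0634,0.7],[-0.0022,-0.0081,-0.0004,0,0,-0.0634,0.7],[-0.0024,-0.0081,-0.0004,0,0,-0.0634,0.7],[-0.0026,-0.008,-0.0005,0,0,-0.0634,0.7],[-0.0028,-0.0079,-0.0005,0,0,-0.0634,0.7],[-0.0031,-0.0078,-0.0005,0,0,-0.0634,0.7]]
```

Request:
move_arm(
  steps=[
    [0.003,-0.0082,0.001,0,0,-0.062,0.7],
    [0.002,-0.0082,0.0004,0,0,-0.0634,0.7],
    [0.0016,-0.0082,0.0004,0,0,-0.0634,0.7],
    [0.0014,-0.0083,0.0004,0,0,-0.0634,0.7],
    [0.0012,-0.0083,0.0003,0,0,-0.0634,0.7],
    [0.001,-0.0084,0.0003,0,0,-0.0634,0.7],
    [0.0007,-0.0084,0.0002,0,0,-0.0634,0.7],
    [0.0005,-0.0084,0.0002,0,0,-0.0634,0.7],
  ],
)

```text
time_s: 27.77
position: [0.5845, 0.2021, 0.1139]
tool_rot: [0.261, -0.034, 0.963, 0.057]
contact_force: [0.6, 2.3, 1.5]
width: 0.0281
gripper_force: 1.5
```

Request:
move_arm(
  steps=[
    [0.0003,-0.0084,0,0,0,-0.0634,0.7],
    [0,-0.0084,0,0,0,-0.0634,0.7],
    [-0.0002,-0.0084,0,0,0,-0.0634,0.7],
    [-0.0004,-0.0084,0,0,0,-0.0634,0.7],
    [-0.0006,-0.0084,0,0,0,-0.0634,0.7],
    [-0.0009,-0.0084,0,0,0,-0.0634,0.7],
    [-0.0011,-0.0083,-0.0002,0,0,-0.0634,0.7],
    [-0.0013,-0.0083,-0.0002,0,0,-0.0634,0.7],
  ],
)

```text
time_s: 28.43
position: [0.6046, 0.1402, 0.1165]
tool_rot: [0.266, -0.275, 0.924, -0.01]
contact_force: [-2.3, 2.8, 0.2]
width: 0.0281
gripper_force: 1.6
```

Request:
move_arm(
  steps=[
    [-0.0015,-0.0083,-0.0003,0,0,-0.0634,0.7],
    [-0.0018,-0.0082,-0.0003,0,0,-0.0634,0.7],
    [-0.002,-0.0082,-0.0004,0,0,-0.0634,0.7],
    [-0.0022,-0.0081,-0.0004,0,0,-0.0634,0.7],
    [-0.0024,-0.0081,-0.0004,0,0,-0.0634,0.7],
    [-0.0026,-0.008,-0.0005,0,0,-0.0634,0.7],
    [-0.0028,-0.008,-0.0005,0,0,-0.0634,0.7],
    [-0.003,-0.0078,-0.0005,0,0,-0.0634,0.7],
  ],
)

```text
time_s: 29.1
position: [0.6539, 0.1063, 0.1435]
tool_rot: [0.254, -0.498, 0.826, -0.076]
contact_force: [-2.7, 0.0, -2.6]
width: 0.0278
gripper_force: 1.4
```

```bash
python3 show.py 68
```

```text
29.1 [0.6539 0.1063 0.1435] w 0.0278 g 1.4 F [-2.7  0.  -2.6] err tool [-0.0013 -0.002  -0.0004] [ 0.004 -0.002  0.004]
```

Request:
move_arm(
  steps=[
    [-0.001,-0.002,0,0,0,0,1],
    [0,0,0,0,0,0,1],
    [0,0,0,0,0,0,1],
    [0,0,0,0,0,0,1],
    [0,0,0,0,0,0,1],
    [0,0,0,0,0,0,0.45],
    [0,0,0,0,0,0,0.45],
    [0,0,0,0,0,0,0.45],
  ],
)

```text
time_s: 29.77
position: [0.6577, 0.1061, 0.1465]
tool_rot: [0.256, -0.496, 0.826, -0.077]
contact_force: [0.3, -0.1, -0.3]
width: 0.0343
gripper_force: 0.0
```

```bash
python3 show.py 68; python3 - <<'E'
from st import *
p,r=cur();z=r.apply([0,0,1]);g=p-.0188*z
v=R.from_euler('z',-pt[2]).apply(g-[pt[0],pt[1],0])-C
th=np.degrees(np.arctan2(-v@Y,-v@U));print("th",th,"rad",np.hypot(v@Y,v@U),"h",v@A)
t=th-120
path([(p-.07*z,r),sp(0,back=.07,f=.7),sp(t,back=.07,f=.7),sp(t,f=.7)],.45,vmax=.036,wmax=.115)
E
```

```text
29.77 [0.6577 0.1061 0.1465] w 0.0343 g 0.0 F [ 0.3 -0.1 -0.3] err tool [0.0011 0.0023 0.0003] [-0.001 -0.     0.   ]
th 69.5337259272733 rad 0.09281270673598041 h 0.02915156683390398
[[0,0,-0.035,0,0,0,0.45],[0,0,-0.035,0,0,0,0.45],[-0.0029,0.0129,0.0005,-0.0001,0,0.1039,0.45],[-0.0016,0.0131,0.0005,-0.0001,0,0.1039,0.45],[-0.0002,0.0132,0.0005,-0.0001,0,0.1039,0.45],[0.0012,0.0132,0.0005,-0.0001,0,0.1039,0.45],[0.0025,0.013,0.0005,-0.0001,0,0.1039,0.45],[0.0039,0.0127,0.0005,-0.0001,0,0.1039,0.45]]
[[0.0051,0.0122,0.0005,-0.0001,0,0.1039,0.45],[0.0064,0.0116,0.0005,-0.0001,0,0.1039,0.45],[-0.0056,0.012,-0.0004,0,0,0.1028,0.45],[-0.0044,0.0125,-0.0004,0,0,0.1028,0.45],[-0.0031,0.0128,-0.0004,0,0,0.1028,0.45],[-0.0017,0.0131,-0.0004,0,0,0.1028,0.45],[-0.0004,0.0132,-0.0004,0,0,0.1028,0.45],[0.001,0.0132,-0.0004,0,0,0.1028,0.45]]
[[0,0,0.035,0,0,0,0.45],[0,0,0.035,0,0,0,0.45],[0,0,0,0,0,0,0.45],[0,0,0,0,0,0,0.45],[0,0,0,0,0,0,0.45],[0,0,0,0,0,0,0.45],[0,0,0,0,0,0,0.45],[0,0,0,0,0,0,0.45]]
```

Request:
move_arm(
  steps=[
    [0,0,-0.035,0,0,0,0.45],
    [0,0,-0.035,0,0,0,0.45],
    [-0.003,0.013,0.0005,0,0,0.104,0.45],
    [-0.0016,0.013,0.0005,0,0,0.104,0.45],
    [0,0.013,0.0005,0,0,0.104,0.45],
    [0.001,0.013,0.0005,0,0,0.104,0.45],
    [0.0025,0.013,0.0005,0,0,0.104,0.45],
    [0.004,0.0127,0.0005,0,0,0.104,0.45],
  ],
)

```text
time_s: 30.43
position: [0.5703, 0.1511, 0.1806]
tool_rot: [0.267, -0.216, 0.939, 0.006]
contact_force: [0.1, 0.4, 0.0]
width: 0.0511
gripper_force: 0.0
```

Request:
move_arm(
  steps=[
    [0.005,0.012,0.0005,0,0,0.104,0.45],
    [0.0064,0.0116,0.0005,0,0,0.104,0.45],
    [-0.0056,0.012,0,0,0,0.103,0.45],
    [-0.0044,0.0125,0,0,0,0.103,0.45],
    [-0.003,0.013,0,0,0,0.103,0.45],
    [-0.0017,0.013,0,0,0,0.103,0.45],
    [0,0.013,0,0,0,0.103,0.45],
    [0.001,0.013,0,0,0,0.103,0.45],
  ],
)

```text
time_s: 31.1
position: [0.5632, 0.2458, 0.1893]
tool_rot: [0.242, 0.179, 0.947, 0.113]
contact_force: [0.6, 0.1, 0.4]
width: 0.0513
gripper_force: 0.0
```

Request:
move_arm(
  steps=[
    [0,0,0,0,0,0,0.45],
    [0,0,0.01,0,0,0,0.45],
    [0,0,0.01,0,0,0,0.45],
    [0,0,0,0,0,0,0.45],
    [0,0,0,0,0,0,0.45],
    [0,0,0,0,0,0,0.45],
    [0,0,0,0,0,0,0.45],
    [0,0,0,0,0,0,0.45],
  ],
)

```text
time_s: 31.77
position: [0.5731, 0.2475, 0.1719]
tool_rot: [0.243, 0.176, 0.947, 0.112]
contact_force: [0.4, 1.5, 0.1]
width: 0.0512
gripper_force: 0.0
```

```bash
python3 show.py -50.5; python3 - <<'E'
from st import *
path([sp(-50.5,f=.7,back=.05),sp(-50.5,f=.7)],.45,vmax=.03,wmax=.11)
E
```

```text
31.77 [0.5731 0.2475 0.1719] w 0.0512 g 0.0 F [0.4 1.5 0.1] err tool [0.0001 0.0009 0.0479] [-0.001  0.001 -0.002]
[[0.0001,0.0008,-0.0021,-0.0006,0.0005,-0.0018,0.45],[0,0,0.025,0,0,0,0.45],[0,0,0.025,0,0,0,0.45],[0,0,0,0,0,0,0.45],[0,0,0,0,0,0,0.45],[0,0,0,0,0,0,0.45],[0,0,0,0,0,0,0.45],[0,0,0,0,0,0,0.45]]
```

Request:
move_arm(
  steps=[
    [0,0.001,0.024,0,0,0,0.45],
    [0,0,0.024,0,0,0,0.45],
    [0,0,0,0,0,0,0.45],
    [0,0,0,0,0,0,1],
    [0,0,0,0,0,0,1],
    [0,0,0,0,0,0,1],
    [0,0,0,0,0,0,1],
    [0,0,0,0,0,0,1],
  ],
)

```text
time_s: 32.43
position: [0.5974, 0.2549, 0.1321]
tool_rot: [0.243, 0.176, 0.947, 0.113]
contact_force: [-0.0, -0.0, 0.5]
width: 0.0226
gripper_force: 0.0
```

```bash
python3 show.py -50.5; python3 - <<'E'
from st import *
path([sp(th,f=.7) for th in np.linspace(-50.5,67,25)[1:]],.7,vmax=.04,wmax=.12)
E
```

```text
32.43 [0.5974 0.2549 0.1321] w 0.0226 g 0.0 F [-0.  -0.   0.5] err tool [ 0.0004 -0.0008  0.0008] [ 0.     0.002 -0.002]
[[0.0022,-0.0085,0.0012,0.0004,0.0015,-0.0616,0.7],[0.0015,-0.0078,0.0004,0,0,-0.0598,0.7],[0.0013,-0.0078,0.0003,0,0,-0.0598,0.7],[0.0011,-0.0079,0.0003,0,0,-0.0598,0.7],[0.0009,-0.0079,0.0003,0,0,-0.0598,0.7],[0.0007,-0.0079,0.0002,0,0,-0.0598,0.7],[0.0005,-0.0079,0.0002,0,0,-0.0598,0.7],[0.0003,-0.0079,0.0001,0,0,-0.0598,0.7]]
[[0.0001,-0.0079,0.0001,0,0,-0.0598,0.7],[-0.0001,-0.0079,0,0,0,-0.0598,0.7],[-0.0003,-0.0079,0,0,0,-0.0598,0.7],[-0.0005,-0.0079,-0.0001,0,0,-0.0598,0.7],[-0.0007,-0.0079,-0.0001,0,0,-0.0598,0.7],[-0.0009,-0.0079,-0.0001,0,0,-0.0598,0.7],[-0.0011,-0.0079,-0.0002,0,0,-0.0598,0.7],[-0.0013,-0.0078,-0.0002,0,0,-0.0598,0.7]]
[[-0.0015,-0.0078,-0.0003,0,0,-0.0598,0.7],[-0.0017,-0.0078,-0.0003,0,0,-0.0598,0.7],[-0.0019,-0.0077,-0.0004,0,0,-0.0598,0.7],[-0.0021,-0.0077,-0.0004,0,0,-0.0598,0.7],[-0.0023,-0.0076,-0.0004,0,0,-0.0598,0.7],[-0.0025,-0.0075,-0.0005,0,0,-0.0598,0.7],[-0.0027,-0.0075,-0.0005,0,0,-0.0598,0.7],[-0.0028,-0.0074,-0.0005,0,0,-0.0598,0.7]]
```

Fingers haven't quite closed yet, so I'll hold one call to confirm the grip. Then I'll make the last stroke.

Request:
move_arm(
  steps=[
    [0,0,0,0,0,0,1],
    [0,0,0,0,0,0,1],
    [0,0,0,0,0,0,1],
    [0.0015,-0.0085,0.001,0,0,-0.0616,0.75],
    [0.0015,-0.0078,0.0004,0,0,-0.0598,0.7],
    [0.0013,-0.0078,0.0003,0,0,-0.0598,0.7],
    [0.0011,-0.0079,0.0003,0,0,-0.0598,0.7],
    [0.0009,-0.0079,0.0003,0,0,-0.0598,0.7],
  ],
)

```text
time_s: 33.1
position: [0.5865, 0.2192, 0.1171]
tool_rot: [0.258, 0.031, 0.963, 0.075]
contact_force: [0.2, 2.6, 2.4]
width: 0.0276
gripper_force: 1.4
```

Request:
move_arm(
  steps=[
    [0.0007,-0.0079,0.0002,0,0,-0.0598,0.7],
    [0.0005,-0.0079,0.0002,0,0,-0.0598,0.7],
    [0.0003,-0.0079,0,0,0,-0.0598,0.7],
    [0,-0.0079,0,0,0,-0.0598,0.7],
    [0,-0.0079,0,0,0,-0.0598,0.7],
    [-0.0003,-0.0079,0,0,0,-0.0598,0.7],
    [-0.0005,-0.0079,0,0,0,-0.0598,0.7],
    [-0.0007,-0.0079,0,0,0,-0.0598,0.7],
  ],
)

```text
time_s: 33.77
position: [0.5954, 0.158, 0.1123]
tool_rot: [0.266, -0.198, 0.943, 0.012]
contact_force: [-0.4, 4.3, 0.9]
width: 0.0278
gripper_force: 1.6
```

```bash
python3 show.py $(python3 -c "print(-50.5+117.5*13/24)")
```

```text
33.77 [0.5954 0.158  0.1123] w 0.0278 g 1.6 F [-0.4  4.3  0.9] err tool [-0.0004 -0.     -0.0007] [ 0.001 -0.001  0.003]
```

Request:
move_arm(
  steps=[
    [-0.001,-0.0079,0,0,0,-0.0598,0.7],
    [-0.0011,-0.0079,-0.0002,0,0,-0.0598,0.7],
    [-0.0013,-0.0078,-0.0002,0,0,-0.0598,0.7],
    [-0.0015,-0.0078,-0.0003,0,0,-0.0598,0.7],
    [-0.0017,-0.0078,-0.0003,0,0,-0.0598,0.7],
    [-0.0019,-0.0077,-0.0004,0,0,-0.0598,0.7],
    [-0.0021,-0.0077,-0.0004,0,0,-0.0598,0.7],
    [-0.0023,-0.0076,-0.0004,0,0,-0.0598,0.7],
  ],
)

```text
time_s: 34.43
position: [0.6341, 0.1142, 0.1304]
tool_rot: [0.26, -0.416, 0.87, -0.051]
contact_force: [-3.8, -0.0, -1.4]
width: 0.0274
gripper_force: 1.6
```

Request:
move_arm(
  steps=[
    [-0.0025,-0.0075,-0.0005,0,0,-0.0598,0.7],
    [-0.0027,-0.0075,-0.0005,0,0,-0.0598,0.7],
    [-0.0028,-0.0074,-0.0005,0,0,-0.0598,0.7],
    [0,0,0,0,0,0,0.7],
    [0,0,0,0,0,0,1],
    [0,0,0,0,0,0,1],
    [0,0,0,0,0,0,1],
    [0,0,0,0,0,0,1],
  ],
)

```text
time_s: 35.1
position: [0.6536, 0.1075, 0.1428]
tool_rot: [0.256, -0.491, 0.83, -0.074]
contact_force: [-3.8, 4.2, -0.8]
width: 0.0186
gripper_force: 10.0
```

```bash
cat > th.py <<'E'
from st import *
p,r=cur();z=r.apply([0,0,1]);g=p-.0188*z
v=R.from_euler('z',-pt[2]).apply(g-[pt[0],pt[1],0])-C
th=np.degrees(np.arctan2(-v@Y,-v@U));print("th",th,"rad",np.hypot(v@Y,v@U),"h",v@A)
E
python3 show.py 67; python3 th.py
```

```text
35.1 [0.6536 0.1075 0.1428] w 0.0186 g 10.0 F [-3.8  4.2 -0.8] err tool [ 0.     -0.0015 -0.0009] [ 0.003 -0.001 -0.001]
th 66.10826954554985 rad 0.09250339034068625 h 0.028159816912151636
```

Request:
move_arm(
  steps=[
    [-0.0006,-0.0015,0,0,0,0,1],
    [-0.0006,-0.0015,0,0,0,0,1],
    [0,0,0,0,0,0,1],
    [0,0,0,0,0,0,1],
    [-0.0006,-0.0015,0,0,0,0,1],
    [0,0,0,0,0,0,1],
    [0,0,0,0,0,0,1],
    [0,0,0,0,0,0,1],
  ],
  squeeze=25,
)

```text
time_s: 35.77
position: [0.6537, 0.1076, 0.1426]
tool_rot: [0.252, -0.492, 0.83, -0.071]
contact_force: [-18.8, 1.5, 4.5]
width: 0.0188
gripper_force: 25.3
```

```bash
python3 show.py 67; python3 th.py
```

```text
35.77 [0.6537 0.1076 0.1426] w 0.0188 g 25.3 F [-18.8   1.5   4.5] err tool [ 0.     -0.0016 -0.0011] [ 0.011 -0.004 -0.001]
th 66.17008424953465 rad 0.09248232081996381 h 0.027981527150671332
```

The push stopped at 66.2° (q ≈ 6.48) and force rose to about 19 N, so the bowl is on its end stop. I'll release and retreat.

Request:
move_arm(
  steps=[
    [0.0005,0.003,0,0,0,0,0.45],
    [0,0,0,0,0,0,0.45],
    [0,0,0,0,0,0,0.45],
    [0,0,0,0,0,0,0.45],
    [0,0,-0.03,0,0,0,0.45],
    [0,0,-0.03,0,0,0,0.45],
    [0,0,-0.03,0,0,0,0.45],
    [0,0,-0.03,0,0,0,0.45],
  ],
)

```text
time_s: 36.43
position: [0.5968, 0.0911, 0.249]
tool_rot: [0.257, -0.491, 0.829, -0.075]
contact_force: [0.4, 0.2, -0.3]
width: 0.0514
gripper_force: 0.0
```

Request:
move_arm(
  steps=[
    [0,0,-0.03,0,0,0,0.45],
    [0,0,-0.03,0,0,0,0.45],
    [0,0,-0.03,0,0,0,0.45],
    [0,0,-0.03,0,0,0,0.45],
    [0,0,0,0,0,0,0.45],
    [0,0,0,0,0,0,0.45],
    [0,0,0,0,0,0,0.45],
    [0,0,0,0,0,0,0.45],
  ],
)

```text
time_s: 37.1
position: [0.537, 0.0764, 0.349]
tool_rot: [0.256, -0.491, 0.83, -0.074]
contact_force: [0.3, 0.6, -0.4]
width: 0.0507
gripper_force: 0.0
```

```bash
python3 - <<'E'
from st import *
s=ctrl.get_state();p,r=cur();print(s["time_s"],p.round(3),s["contact_force"])
t=ctrl.read_camera("top");a=ctrl.read_camera("scene");w=ctrl.read_camera("wrist")
cv2.imwrite("pics/t9.png",t[...,::-1]);cv2.imwrite("pics/a9.png",a[...,::-1])
def red(im,box):
    h=cv2.cvtColor(im,cv2.COLOR_RGB2HSV);m=cv2.inRange(h,(0,150,60),(8,255,255))|cv2.inRange(h,(172,150,60),(180,255,255))
    x0,y0,x1,y1=box;ys,xs=np.nonzero(m[y0:y1,x0:x1]);return len(xs),(xs.min()+x0,xs.max()+x0,ys.min()+y0,ys.max()+y0) if len(xs) else None
print("top red",red(t,(265,120,318,205)),"scene red",red(a,(205,205,265,275)))
# expected: scoop upright, handle (.584,-.228), front az -5
f=np.array([np.cos(np.radians(-5)),np.sin(np.radians(-5)),0]);y=np.array([-f[1],f[0],0]);O=np.array([.584,-.228,.004])
Cn=[O+f*d+y*s_+[0,0,z] for d in(.01,.094) for s_ in(-.03,.03) for z in(0,.044)]
for n in("top","scene"):q=proj(n,Cn);print(n,q.min(0).round(0),q.max(0).round(0))
# nuts: wrist/top diff of bowl versus empty image
e=cv2.imread("pics/top0.png")[...,::-1]
d=np.abs(t.astype(int)-e).sum(2)[118:172,132:192];ys,xs=np.nonzero(d>60);print(len(xs),xs.mean()+132,ys.mean()+118, proj("top",world(pt,np.array([C-.035*A,C-.06*A]))).round(0).tolist())
# pegs: yellow in top / scene vs model at q=6.48
for n,im in(("top",t),("scene",a)):
    m=cv2.inRange(cv2.cvtColor(im,cv2.COLOR_RGB2HSV),(21,140,90),(33,255,255));k,l,st,c=cv2.connectedComponentsWithStats(m)
    P=proj(n,world(pt,np.array([peg(6.48,0),peg(6.48,0,.02)])));print(n,P.round(1).tolist(),[c[i].round(1).tolist() for i in range(1,k) if np.linalg.norm(c[i]-P[0])<15])
E
```

```text
37.1 [0.537 0.076 0.349] [ 0.32997837  0.56775987 -0.39727078]
top red (483, (np.int64(286), np.int64(306), np.int64(146), np.int64(173))) scene red (456, (np.int64(217), np.int64(240), np.int64(226), np.int64(254)))
top [286. 146.] [307. 174.]
scene [217. 226.] [240. 254.]
286 160.66783216783216 148.47552447552448 [[159.0, 140.0], [159.0, 137.0]]
top [[139.5, 172.8], [139.8, 169.7]] [[140.0, 169.9]]
scene [[331.7, 163.5], [333.1, 167.7]] [[333.4, 166.5]]
```

```bash
python3 -c "
from cell import ctrl
print(ctrl.sign_off())"
```

```text
the job is handed in; nothing more can be done
None
```

The job is handed in: all six nuts are in the bowl, the bowl is turned to its end stop (joint about 6.48 rad), the empty scoop stands upright on its mat, and the arm is clear; the nuts were last seen in the bowl just after the pour, and the sign-off call returned no verdict.

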